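Hang the rinsed cassette baskets on the drip hooks

ROBOT

A 6-joint arm with a two-finger parallel gripper is mounted at the origin on the work surface. World frame = base frame: x ahead of the robot, y to its left, z up, the work surface at z = 0. Lengths are in mm, angles in rad, forces in N, time in s.
With the tool pointing down it reaches from about 275 to 750 mm from the base axis. Payload 10.2 kg.
Tool frame: the origin (TCP) lies on the front face of the gripper's body, between the roots of the fingers; the fingertips stand 73 mm ahead of it and the grasp point (between the pads) lies 54 mm ahead of it; z points along the fingers, y is the line along which they close (so a half turn about z gives the same grasp; the last joint's range is limited). The gripper opens to 85 mm and grips with 20 to 120 N. Pads are 22 mm wide; open, the fingers measure 114 mm over their backs; the gripper's body (76 mm by 85 mm) begins 54 mm behind the grasp point. The pads swing forward as they close: fully open they stand 13 mm farther back than shut.
Start: joints at [-1.545, 0.313, 1.498, -0, 1.331, -0.223], TCP at [129.263, -508.845, 303.894] pointing down, gripper open.
Joint ranges: [-2.94, 2.94], [-0.97, 2.17], [0.19, 2.56], [-1.23, 4.37], [0.02, 3.11], [-2.88, 2.88]. Speed limits (rad/s): [2.39, 2.39, 3.01, 3.14, 3.14, 3.14].

INTERFACE

Orientations are given as a unit quaternion [w, x, y, z].
In Python, from rig import * gives the robot as it stands.
- The arm moves only by the tool step_arm, never from a script. Its argument "plan" is a list of rows, each an object with "offset": the shift along the tool's x, y, z in cm, a list of three; "rot": the turn, a rotation vector about the tool's x, y, z in degrees, a list of three; "gripper": the finger opening in cm, from 0 to 8.54. In form: [{"offset": [x, y, z], "rot": [wx, wy, wz], "gripper": gripper}, ...]. A call has 1 to 12 rows; each row is the pose to reach, as a shift and turn from the pose commanded when the call began, along the tool's axes at that moment; what a row does not reach only later rows make up. A row lasts 1/10 s, in which the tool goes at most 50 mm and 8.59 degrees, less where a joint would pass 70% of its speed; a pose out of reach is approached as far as the arm can. A call with a gripper value outside its range is refused whole. The fingers move at their own pace and stop on an object; "squeeze" is the grip in N (left out, the last holds). Time passes only in rows, so rows that repeat a pose let the fingers close. It gives the time, the measured TCP pose, the force, the opening and the grip force at its end, in the units of the state.
- sense(): the state, without advancing time (a new reading comes with each control period).
- capture(name): name is "side" or "top" or "wrist"; returns a dict with "color" (400x640x3 uint8, red, green, blue), "depth" (400x640 float32, mm along the optical axis (not along the pixel's ray), 0 where there is no reading), "vertical_fov" (degrees; the focal length in pixels is half the picture's height over the tangent of half this angle, whatever the lens; pixels are square), "cx", "cy" (the principal point, pixels), "rvec" (rotation vector, rad) and "tvec" (3), from world to camera coordinates, as OpenCV has them; the wrist camera has in their place "mount" (4x4, takes a point from camera to tool coordinates, whose origin is the TCP and whose axes are the flange's). Camera axes: x right, y down, z forward; pixel columns grow to the right and rows downward; lengths in mm; the calibration is good to about 2 mm. The wrist camera is an equidistant fisheye: a pixel r from the principal point sees the ray r / f radians off the axis. A picture is of the moment at which its call begins: read the wrist's pose just before it.
- finish_job(): hands the job in; it is judged then, once.
The state is a dict: "time_s": time; "joints": joint angles; "dq": joint speeds; "tau": joint torques, N m; "eef_pos": TCP position; "ee_rot": TCP orientation; "force": force on the tool from outside, world axes, zero at the start; "wrist_torque": the same for the moment, N m; "grip_width": opening from 0.0 (shut) to 1.0 (fully open); "grip_force": force on a finger pad.
Only numpy, scipy, OpenCV 4.12 (cv2) and the standard library are available. Lean on these libraries where they do the work, as an engineer would, in place of code of your own. Each camera call takes 0.05 s, during which the arm holds its last target. There are 200 camera calls.

TASK

Rinsing is over: swing the bath's clear cover fully open, then hang every cassette basket that is in the bath by its loop on the drip stand, one to a hook (any hook), each resting in its hook's throat. When all are hanging, lower the cover until it is fully shut. Never let the cover slam either way, and leave the other things on the bench where they are.

Things in the scene. Friction and masses are not known exactly. Their poses are not given: they have to be found in the camera images.
- cover (a joint): hinge of the bath's clear flat cover (0.35 kg, 312 x 132 x 5 mm): 0 shut on the rim, 1.95 rad open on its stop (112 degrees, leaning outwards past upright). Hinge friction holds it from about 1.3 rad to the stop; let go lower it falls shut and slams, unless within 5 mm of the rim, where it settles gently
- bath: fixed white open tank, 312 mm along its x by 132 mm along its y, 120 mm high; origin in the middle of its underside; walls 6 mm, inner floor 6 mm above the table. The cover's hinge runs along x on its -y rim. Baskets stand in a row along x, 74 mm apart, each in a 64 to 70 mm seat between ribs 10 mm high
- bath_hinge (a point): point on the hinge line at the middle of the bath's length, on its -y rim, 120 mm above the table. The hinge line runs along this point's x; the shut cover reaches 132 mm from it along +y, and its free edge rises and swings over to -y as it opens
- cover_rod (a point): middle of the cover's red grip rod: round, 10 mm across, along x, free for 92 mm between two flat arms; 172 mm from the hinge line, 40 mm beyond the cover's free edge and 3 mm above the rim when shut. Being round it turns between fingers that stay pointing down and follow the arc; about 36 mm of finger opening fits between rod and bath
- basket0_knob (a point): centre of the upright square grip knob, 16 x 16 x 22 mm, yellow, on top of the yellow basket's loop (basket may be absent); 98 mm straight above the middle of the basket's underside. x looks through the loop, y runs along the loop's top bar, z up. The top bar, 8 x 8 mm, 50 mm along y, has its centre 14 mm under this point
- basket0: yellow basket (may be absent), 100 to 170 g, origin in the middle of its underside: wire body 52 x 52 x 34 mm holding yellow cassettes, on it an upright closed loop whose window is 46 mm high (from 34 to 80 mm above the underside) and 38 mm wide along y, x looking through it; top bar and knob above, 109 mm in all
- basket1_knob (a point): centre of the upright square grip knob, 16 x 16 x 22 mm, green, on top of the green basket's loop (basket may be absent); 98 mm straight above the middle of the basket's underside. x looks through the loop, y runs along the loop's top bar, z up. The top bar, 8 x 8 mm, 50 mm along y, has its centre 14 mm under this point
- basket1: green basket (may be absent), 100 to 170 g, origin in the middle of its underside: wire body 52 x 52 x 34 mm holding green cassettes, on it an upright closed loop whose window is 46 mm high (from 34 to 80 mm above the underside) and 38 mm wide along y, x looking through it; top bar and knob above, 109 mm in all
- basket2_knob (a point): centre of the upright square grip knob, 16 x 16 x 22 mm, orange, on top of the orange basket's loop (basket may be absent); 98 mm straight above the middle of the basket's underside. x looks through the loop, y runs along the loop's top bar, z up. The top bar, 8 x 8 mm, 50 mm along y, has its centre 14 mm under this point
- basket2: orange basket (may be absent), 100 to 170 g, origin in the middle of its underside: wire body 52 x 52 x 34 mm holding orange cassettes, on it an upright closed loop whose window is 46 mm high (from 34 to 80 mm above the underside) and 38 mm wide along y, x looking through it; top bar and knob above, 109 mm in all
- basket3_knob (a point): centre of the upright square grip knob, 16 x 16 x 22 mm, blue, on top of the blue basket's loop (basket may be absent); 98 mm straight above the middle of the basket's underside. x looks through the loop, y runs along the loop's top bar, z up. The top bar, 8 x 8 mm, 50 mm along y, has its centre 14 mm under this point
- basket3: blue basket (may be absent), 100 to 170 g, origin in the middle of its underside: wire body 52 x 52 x 34 mm holding blue cassettes, on it an upright closed loop whose window is 46 mm high (from 34 to 80 mm above the underside) and 38 mm wide along y, x looking through it; top bar and knob above, 109 mm in all
- stand: fixed drip stand, origin in the middle of its underside: drip tray 18 mm high, 170 mm along x, 400 mm along y; two posts and a blue cross beam along y behind the hooks (front face 69 mm along +x from the throats, top 172 mm above the table); four hooks 80 mm apart along y, open to -x, the robot's side. Its x is the hooks' direction
- hook0 (a point): hook 0, a steel bar 8 mm across from the beam towards -x. The point (158 mm above the table) is where the centre of a hung loop's top bar lies, 8 mm above the bar's centre. Throat floor 18 mm wide along x; the upturned tip at x = -22 mm and an equal step at +26 mm rise 12 mm above the point. A loop goes over the tip moving along +x, then down. z up
- hook1 (a point): hook 1, a steel bar 8 mm across from the beam towards -x. The point (158 mm above the table) is where the centre of a hung loop's top bar lies, 8 mm above the bar's centre. Throat floor 18 mm wide along x; the upturned tip at x = -22 mm and an equal step at +26 mm rise 12 mm above the point. A loop goes over the tip moving along +x, then down. z up
- hook2 (a point): hook 2, a steel bar 8 mm across from the beam towards -x. The point (158 mm above the table) is where the centre of a hung loop's top bar lies, 8 mm above the bar's centre. Throat floor 18 mm wide along x; the upturned tip at x = -22 mm and an equal step at +26 mm rise 12 mm above the point. A loop goes over the tip moving along +x, then down. z up
- hook3 (a point): hook 3, a steel bar 8 mm across from the beam towards -x. The point (158 mm above the table) is where the centre of a hung loop's top bar lies, 8 mm above the bar's centre. Throat floor 18 mm wide along x; the upturned tip at x = -22 mm and an equal step at +26 mm rise 12 mm above the point. A loop goes over the tip moving along +x, then down. z up
- wash_bottle: white wash bottle with red cap, 64 mm across, 170 mm high, origin in the middle of its underside; a bystander, to be left alone
- beaker: glass beaker, 68 mm across, 85 mm high, origin in the middle of its underside; a bystander, to be left alone
- petri: clear petri dish, 92 mm across, 27 mm high, origin in the middle of its underside; a bystander, to be left alone
- slide_box: blue slide box 100 x 85 x 32 mm, origin in the middle of its underside; a bystander, to be left alone
- tip_box: orange pipette-tip box with clear lid 120 x 85 x 65 mm, origin in the middle of its underside; a bystander, to be left alone
- stain_jar: amber stain jar with black cap, 60 mm across, 80 mm high, origin in the middle of its underside; a bystander, to be left alone

How it is judged:
By the outcome, as a careful person would: the job done as asked, in the order asked, and still so for the second after the job is handed in, with the robot touching nothing.
Of basket0, basket1, basket2, basket3 only 2 to 4 are there at a start; the rules pass over those that are not, and their reading is None.
At some moment in a run one of basket0, basket1, basket2, basket3 may be knocked a few centimetres aside while the robot is not near it.
It also fails if it takes over 210 s, if anything falls off the work surface, if the arm or the gripper's body presses on something with over 40 N, if the wrist force passes 120 N, or if a joint passes its speed limit or range.

## Working session

There is one attempt and no reset: what is moved stays moved. The work goes in short steps, Python scripts to look and compute and a tool call to move; the robot and the scene stay as the last step left them, time stands still between calls to the robot, and variables do not carry over. Pictures are saved under pics/ and viewed, at most 14 in all, crops included, and the job is handed in when it is done.

Besides the shell and the picture viewer there is one more tool, called after "Emit:" by a JSON object that holds its "name" and its "arguments", one argument or row to a line. step_arm: Moves the arm, as the interface text tells. Its arguments: {"type":"object","properties":{"plan":{"type":"array"},"squeeze":{"type":"number"}},"required":["plan"]}

```bash
mkdir -p pics; ls; cat > h.py <<'E'
from rig import *
import numpy as np, cv2
from scipy.spatial.transform import Rotation as R
def cam(name):
    s=sense(); c=capture(name)
    d=c["depth"]; h,w=d.shape; f=h/2/np.tan(np.radians(c["vertical_fov"])/2)
    u,v=np.meshgrid(np.arange(w),np.arange(h)); x=(u-c["cx"])/f; y=(v-c["cy"])/f
    if name=="wrist":
        r=np.hypot(x,y)+1e-9; k=np.tan(np.minimum(r,1.5))/r
        P=np.stack([x*k*d,y*k*d,d],-1); M=np.array(c["mount"]); P=P@M[:3,:3].T+M[:3,3]
        q=s["ee_rot"]; Rt=R.from_quat([q[1],q[2],q[3],q[0]]).as_matrix(); P=P@Rt.T+np.array(s["eef_pos"])
    else:
        P=np.stack([x*d,y*d,d],-1); Rm=R.from_rotvec(np.ravel(c["rvec"])).as_matrix(); P=(P-np.ravel(c["tvec"]))@Rm
    P[d==0]=np.nan
    return c["color"],P
def save(n,img): cv2.imwrite("pics/"+n,cv2.cvtColor(img,cv2.COLOR_RGB2BGR))
E
python3 - <<'E'
from h import *
s=sense(); print(s)
for n in ["side","top"]:
    c,P=cam(n); save(n+"0.png",c); np.savez(n+"0.npz",c=c,P=P)
E
```

```text
pics
{'time_s': 0.0, 'joints': array([-1.54541578e+00,  3.13450173e-01,  1.49843471e+00,  3.90285614e-06,
        1.33102147e+00, -2.23363926e-01]), 'dq': array([-0.00025091,  0.00038105,  0.00103197,  0.00029776, -0.00061705,
       -0.00071048]), 'tau': array([-5.77589199e-04, -4.12261534e+01, -2.59743655e+01, -2.10795697e-04,
        4.15896939e-03,  1.10229581e-05]), 'eef_pos': array([ 129.25118942, -508.66736543,  303.33582696]), 'ee_rot': array([-6.53444464e-04,  9.92275582e-01,  1.24051355e-01,  6.68023161e-05]), 'force': array([ 0.11078521, -0.77889602,  0.58792253]), 'wrist_torque': array([ 0.01285245, -0.00391229, -0.00520851]), 'grip_force': 0.0, 'grip_width': 1.0032574776713505}
```

View pics/side0.png

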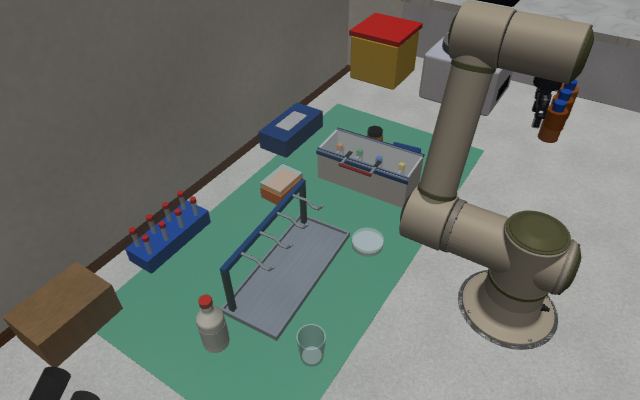

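View pics/top0.png

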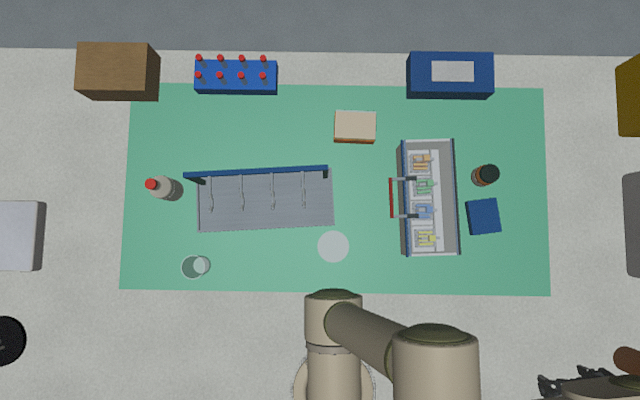

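Top view: the bath is at right (u 403–460, v 140–255) with four baskets, and the red rod is at (391,198) on its left. The stand is at left (u 197–333), hook tips near (211,208), (242,206), (272,206) and (304,205). Side view agrees with this.

```bash
python3 - <<'E'
from h import *
z=np.load("top0.npz"); c,P=z["c"],z["P"]; hsv=cv2.cvtColor(c,cv2.COLOR_RGB2HSV); H,S,V=[hsv[...,i].astype(int) for i in range(3)]
Z=P[...,2]
def rep(n,m):
    p=P[m]; p=p[~np.isnan(p[:,0])]
    if len(p)==0: print(n,"none");return
    print(n,len(p),"med",np.median(p,0).round(1),"min",np.percentile(p,2,axis=0).round(0),"max",np.percentile(p,98,axis=0).round(0))
U,W=np.meshgrid(np.arange(640),np.arange(400))
reg=lambda a,b,e,f:(U>=a)&(U<=b)&(W>=e)&(W<=f)
rep("rod",reg(384,396,170,225)&((H<8)|(H>172))&(S>120))
m=reg(384,396,170,225)&((H<8)|(H>172))&(S>120)
q=P[m]; q=q[q[:,2]>100]; A=np.polyfit(q[:,0],q[:,1],1); print("rodslope",A)
b=reg(398,465,135,260)&(Z>110)&(Z<135); rep("bath rim",b)
print(cv2.minAreaRect(P[b][:,:2].astype(np.float32)))
for n,lo,hi in [("orange",8,18),("yellow",22,34),("green",50,85),("blue",100,118)]:
    m=reg(408,442,145,252)&(H>=lo)&(H<=hi)&(S>70); rep(n,m)
    zz=m&(Z>85); rep(n+" high",zz)
# hooks
rep("beam",reg(182,328,160,185)&(Z>160)&(Z<185)); bm=reg(182,330,160,187)&(Z>160)&(Z<180)
q=P[bm]; print("beamslope",np.polyfit(q[:,1],q[:,0],1), cv2.minAreaRect(q[:,:2].astype(np.float32)))
hk=reg(195,325,180,215)&(Z>130)&(Z<185); q=P[hk]
for uc in (211,242,272,304):
    mm=hk&(abs(U-uc)<9); rep("hook%d"%uc,mm)
rep("tray",reg(195,335,185,232)&(Z>10)&(Z<25))
q=P[reg(195,335,185,232)&(Z>10)&(Z<25)]; print(cv2.minAreaRect(q[:,:2].astype(np.float32)))
E
```

```text
rod 110 med [ 531.8 -143.4  126.2] min [ 485. -147.  122.] max [ 584. -139.  131.]
rodslope [ 4.52439732e-02 -1.67040988e+02]
bath rim 6326 med [ 537.6 -249.   124.8] min [ 391. -319.  114.] max [ 691. -179.  129.]
((540.7041015625, -241.33047485351562), (315.786376953125, 162.25747680664062), 2.3908944129943848)
orange 46 med [ 628.6 -219.5  124.3] min [ 613. -243.  120.] max [ 648. -203.  129.]
orange high 46 med [ 628.6 -219.5  124.3] min [ 613. -243.  120.] max [ 648. -203.  129.]
yellow 111 med [ 431.8 -236.8  124.5] min [ 413. -257.  121.] max [ 626. -207.  128.]
yellow high 111 med [ 431.8 -236.8  124.5] min [ 413. -257.  121.] max [ 626. -207.  128.]
green 75 med [ 572.4 -237.5  124.8] min [ 550. -254.  121.] max [ 583. -213.  130.]
green high 75 med [ 572.4 -237.5  124.8] min [ 550. -254.  121.] max [ 583. -213.  130.]
blue 190 med [ 494.7 -221.7  125.2] min [ 394. -252.  116.] max [ 519. -189.  130.]
blue high 190 med [ 494.7 -221.7  125.2] min [ 394. -252.  116.] max [ 519. -189.  130.]
beam 1046 med [592.6 206.7 170.9] min [560.  35. 162.] max [611. 389. 175.]
beamslope [-6.33562621e-02  6.03687542e+02] ((574.379150390625, 209.47474670410156), (57.51173782348633, 373.3101501464844), 3.9260685443878174)
hook211 112 med [530.3 325.6 165.2] min [489. 320. 151.] max [568. 332. 172.]
hook242 100 med [534.2 246.1 164.8] min [495. 241. 151.] max [569. 252. 172.]
hook272 89 med [537.9 165.9 164.8] min [499. 161. 151.] max [571. 171. 171.]
hook304 83 med [540.2  85.9 162.7] min [505.  82. 149.] max [572.  91. 172.]
tray 1368 med [496.9 229.8  12. ] min [442.   7.  10.] max [574. 405.  22.]
((507.8560485839844, 206.66050720214844), (137.66270446777344, 404.9675598144531), 0.7116683125495911)
```

```bash
python3 - <<'E'
from h import *
z=np.load("top0.npz"); c=z["c"]
a=cv2.resize(c[125:265,380:480],None,fx=5,fy=4.2,interpolation=cv2.INTER_CUBIC)
save("bathcrop.png",a)
E
```

```text
(no output)
```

View pics/bathcrop.png

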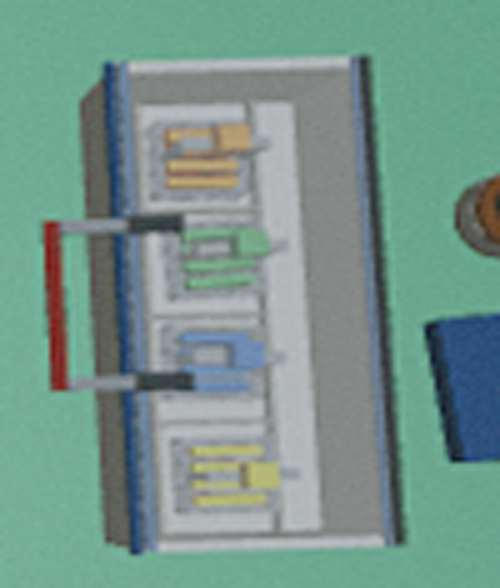

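Emit:
{"name": "step_arm", "arguments": {
  "plan": [
    {"offset": [4, -2.1, 0], "rot": [0, 0, 1], "gripper": 3.2},
    {"offset": [8, -4.2, 0], "rot": [0, 0, 2], "gripper": 3.2},
    {"offset": [12, -6.3, 0], "rot": [0, 0, 3], "gripper": 3.2},
    {"offset": [16, -8.4, 0], "rot": [0, 0, 4], "gripper": 3.2},
    {"offset": [20, -10.6, 0], "rot": [0, 0, 5], "gripper": 3.2},
    {"offset": [24, -12.7, 0], "rot": [0, 0, 6], "gripper": 3.2},
    {"offset": [28, -14.8, 0], "rot": [0, 0, 7], "gripper": 3.2},
    {"offset": [32, -16.9, 0], "rot": [0, 0, 8], "gripper": 3.2},
    {"offset": [36, -19, 0], "rot": [0, 0, 9], "gripper": 3.2},
    {"offset": [40, -21.1, 0], "rot": [0, 0, 10], "gripper": 3.2},
    {"offset": [44, -23.2, 0], "rot": [0, 0, 11], "gripper": 3.2},
    {"offset": [48.3, -25.5, 0], "rot": [0, 0, 11.7], "gripper": 3.2}
  ]
}}

```text
time_s: 1.3
eef_pos: [535.6, -141.3, 303.7]
ee_rot: [-0.0, 1.0, 0.022, -0.0]
force: [0.6, -0.2, 0.5]
grip_width: 0.375
grip_force: 0.0
```

Emit:
{"name": "step_arm", "arguments": {
  "plan": [
    {"offset": [0, 0, 2], "rot": [0, 0, 0], "gripper": 3.2},
    {"offset": [0, 0, 4], "rot": [0, 0, 0], "gripper": 3.2},
    {"offset": [0, 0, 6], "rot": [0, 0, 0], "gripper": 3.2},
    {"offset": [0, 0, 6], "rot": [0, 0, 0], "gripper": 3.2},
    {"offset": [0, 0, 6], "rot": [0, 0, 0], "gripper": 3.2}
  ]
}}

```text
time_s: 1.8
eef_pos: [534.7, -142.9, 244.3]
ee_rot: [-0.0, 1.0, 0.022, -0.0]
force: [0.1, 0.4, 0.1]
grip_width: 0.374
grip_force: 0.0
```

```bash
python3 - <<'E'
from h import *
s=sense(); print(s["time_s"],s["eef_pos"],s["ee_rot"],s["grip_width"])
c,P=cam("wrist"); save("w1.png",c); np.savez("w1.npz",c=c,P=P)
hsv=cv2.cvtColor(c,cv2.COLOR_RGB2HSV); H,S=hsv[...,0],hsv[...,1]
m=((H<8)|(H>172))&(S>120)&(P[...,2]>100)&(P[...,2]<150)
q=P[m]; print(len(q),np.median(q,0),np.percentile(q,2,axis=0),np.percentile(q,98,axis=0),np.polyfit(q[:,0],q[:,1],1))
E
```

```text
1.8 [ 534.66132433 -142.85959787  244.27552347] [-4.04385049e-05  9.99752541e-01  2.22451642e-02 -8.90693676e-05] 0.37434481854817686
2203 [ 544.26066589 -144.61735207  126.8004852 ] [ 487.13824742 -150.33824997  124.36481712] [ 589.23760027 -139.10089515  128.44200093] [ 4.74607641e-02 -1.70351983e+02]
```

View pics/w1.png

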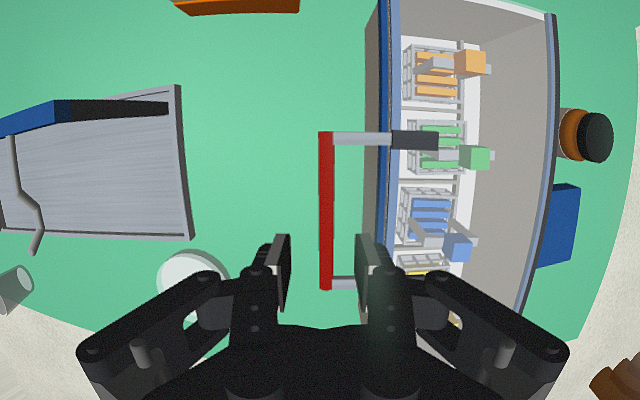

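Wrist view: the rod (column 327, rows 132–290) lies between the open fingers. The fit to it gives y ≈ -144, top z ≈ 127, as expected. I'm lowering and gripping.

Emit:
{"name": "step_arm", "arguments": {
  "plan": [
    {"offset": [0.3, 0.1, 1], "rot": [0, 0, 0], "gripper": 3.2},
    {"offset": [0.3, 0.1, 2.5], "rot": [0, 0, 0], "gripper": 3.2},
    {"offset": [0.3, 0.1, 4], "rot": [0, 0, 0], "gripper": 3.2},
    {"offset": [0.3, 0.1, 5.5], "rot": [0, 0, 0], "gripper": 3.2},
    {"offset": [0.3, 0.1, 6.5], "rot": [0, 0, 0], "gripper": 3.2},
    {"offset": [0.3, 0.1, 6.8], "rot": [0, 0, 0], "gripper": 3.2},
    {"offset": [0.3, 0.1, 6.8], "rot": [0, 0, 0], "gripper": 3.2}
  ]
}}

```text
time_s: 2.55
eef_pos: [537.8, -143.7, 175.9]
ee_rot: [-0.0, 1.0, 0.022, 0.0]
force: [-0.6, -0.3, 0.1]
grip_width: 0.376
grip_force: 0.0
```

Emit:
{"name": "step_arm", "arguments": {
  "plan": [
    {"offset": [0, 0, 0], "rot": [0, 0, 0], "gripper": 1.8},
    {"offset": [0, 0, 0], "rot": [0, 0, 0], "gripper": 1.2},
    {"offset": [0, 0, 0], "rot": [0, 0, 0], "gripper": 0.8},
    {"offset": [0, 0, 0], "rot": [0, 0, 0], "gripper": 0.5},
    {"offset": [0, 0, 0], "rot": [0, 0, 0], "gripper": 0.5},
    {"offset": [0, 0, 0], "rot": [0, 0, 0], "gripper": 0.5}
  ],
  "squeeze": 25
}}

```text
time_s: 3.15
eef_pos: [538.0, -144.8, 176.7]
ee_rot: [0.001, 1.0, 0.022, 0.001]
force: [1.2, -7.5, 0.9]
grip_width: 0.105
grip_force: 24.5
```

```bash
python3 - <<'E'
from h import *
s=sense(); print(s["time_s"],s["eef_pos"],s["grip_width"],s["grip_force"],s["force"],s["wrist_torque"])
a0=np.arctan2(3,172)
# arc offsets (tool y=-bath y, tool z=-up) for steps of angle, relative to start of each 12-row call
p=lambda a:np.array([-172*np.cos(a),-172*np.sin(a)])/10
th=[a0]
N=60; t=np.linspace(0,1,N+1); prof=t-np.sin(2*np.pi*t)/(2*np.pi)*0.8
A=a0+(1.93)*prof
for k in range(5):
    print(k,[list((p(A[k*12+i])-p(A[k*12])).round(2)) for i in range(1,13)],A[k*12+12].round(2))
E
```

```text
3.15 [ 537.96482879 -144.81777041  176.67859878] 0.10545503597856211 24.452204704284668 [ 1.17095876 -7.47256349  0.88792228] [-1.03631586e+00  4.56961265e-02 -2.39202204e-04]
0 [[np.float64(0.0), np.float64(-0.11)], [np.float64(0.01), np.float64(-0.23)], [np.float64(0.01), np.float64(-0.35)], [np.float64(0.02), np.float64(-0.49)], [np.float64(0.02), np.float64(-0.65)], [np.float64(0.03), np.float64(-0.83)], [np.float64(0.05), np.float64(-1.04)], [np.float64(0.07), np.float64(-1.28)], [np.float64(0.1), np.float64(-1.56)], [np.float64(0.13), np.float64(-1.87)], [np.float64(0.18), np.float64(-2.22)], [np.float64(0.24), np.float64(-2.61)]] 0.17
1 [[np.float64(0.08), np.float64(-0.43)], [np.float64(0.18), np.float64(-0.9)], [np.float64(0.31), np.float64(-1.42)], [np.float64(0.46), np.float64(-1.98)], [np.float64(0.65), np.float64(-2.57)], [np.float64(0.87), np.float64(-3.2)], [np.float64(1.14), np.float64(-3.86)], [np.float64(1.45), np.float64(-4.54)], [np.float64(1.81), np.float64(-5.25)], [np.float64(2.22), np.float64(-5.97)], [np.float64(2.69), np.float64(-6.7)], [np.float64(3.21), np
[... 724 characters left out ...]
53)], [np.float64(5.48), np.float64(-0.5)], [np.float64(6.1), np.float64(-0.44)], [np.float64(6.67), np.float64(-0.37)], [np.float64(7.19), np.float64(-0.29)], [np.float64(7.67), np.float64(-0.2)], [np.float64(8.1), np.float64(-0.11)]] 1.8
4 [[np.float64(0.38), np.float64(0.09)], [np.float64(0.72), np.float64(0.18)], [np.float64(1.02), np.float64(0.27)], [np.float64(1.29), np.float64(0.35)], [np.float64(1.52), np.float64(0.42)], [np.float64(1.72), np.float64(0.49)], [np.float64(1.89), np.float64(0.55)], [np.float64(2.04), np.float64(0.6)], [np.float64(2.17), np.float64(0.65)], [np.float64(2.29), np.float64(0.69)], [np.float64(2.4), np.float64(0.73)], [np.float64(2.5), np.float64(0.77)]] 1.95
```

Emit:
{"name": "step_arm", "arguments": {
  "plan": [
    {"offset": [0, 0.1, -0.11], "rot": [0, 0, 0], "gripper": 0.5},
    {"offset": [0, 0.1, -0.23], "rot": [0, 0, 0], "gripper": 0.5},
    {"offset": [0, 0.1, -0.35], "rot": [0, 0, 0], "gripper": 0.5},
    {"offset": [0, 0.1, -0.49], "rot": [0, 0, 0], "gripper": 0.5},
    {"offset": [0, 0.1, -0.65], "rot": [0, 0, 0], "gripper": 0.5},
    {"offset": [0, 0.13, -0.83], "rot": [0, 0, 0], "gripper": 0.5},
    {"offset": [0, 0.15, -1.04], "rot": [0, 0, 0], "gripper": 0.5},
    {"offset": [0, 0.17, -1.28], "rot": [0, 0, 0], "gripper": 0.5},
    {"offset": [0, 0.2, -1.56], "rot": [0, 0, 0], "gripper": 0.5},
    {"offset": [0, 0.23, -1.87], "rot": [0, 0, 0], "gripper": 0.5},
    {"offset": [0, 0.28, -2.22], "rot": [0, 0, 0], "gripper": 0.5},
    {"offset": [0, 0.34, -2.61], "rot": [0, 0, 0], "gripper": 0.5}
  ]
}}

```text
time_s: 4.35
eef_pos: [538.0, -147.2, 202.2]
ee_rot: [0.0, 1.0, 0.022, 0.0]
force: [3.7, -4.6, -4.4]
grip_width: 0.106
grip_force: 24.2
```

Emit:
{"name": "step_arm", "arguments": {
  "plan": [
    {"offset": [0, 0.08, -0.43], "rot": [0, 0, 0], "gripper": 0.5},
    {"offset": [0, 0.18, -0.9], "rot": [0, 0, 0], "gripper": 0.5},
    {"offset": [0, 0.31, -1.42], "rot": [0, 0, 0], "gripper": 0.5},
    {"offset": [0, 0.46, -1.98], "rot": [0, 0, 0], "gripper": 0.5},
    {"offset": [0, 0.65, -2.57], "rot": [0, 0, 0], "gripper": 0.5},
    {"offset": [0, 0.87, -3.2], "rot": [0, 0, 0], "gripper": 0.5},
    {"offset": [0, 1.14, -3.86], "rot": [0, 0, 0], "gripper": 0.5},
    {"offset": [0, 1.45, -4.54], "rot": [0, 0, 0], "gripper": 0.5},
    {"offset": [0, 1.81, -5.25], "rot": [0, 0, 0], "gripper": 0.5},
    {"offset": [0, 2.22, -5.97], "rot": [0, 0, 0], "gripper": 0.5},
    {"offset": [0, 2.69, -6.7], "rot": [0, 0, 0], "gripper": 0.5},
    {"offset": [0, 3.21, -7.44], "rot": [0, 0, 0], "gripper": 0.5}
  ]
}}

```text
time_s: 5.55
eef_pos: [539.4, -177.8, 277.2]
ee_rot: [-0.002, 1.0, 0.023, 0.0]
force: [4.2, 5.9, 0.6]
grip_width: 0.102
grip_force: 24.4
```

```bash
python3 - <<'E'
from h import *
s=sense(); print(s["time_s"],s["eef_pos"],s["grip_width"],s["grip_force"],s["force"],s["wrist_torque"])
print(s["eef_pos"]-[0,0,54])
E
```

```text
5.55 [ 539.43088236 -177.81042731  277.17782162] 0.10176213729853442 24.361657798290253 [4.23017187 5.93657135 0.58893644] [ 1.1942651  -0.66458332  0.00579332]
[ 539.43088236 -177.81042731  223.17782162]
```

Forces are small, so I'll continue the arc.

Emit:
{"name": "step_arm", "arguments": {
  "plan": [
    {"offset": [0, 0.58, -0.72], "rot": [0, 0, 0], "gripper": 0.5},
    {"offset": [0, 1.2, -1.43], "rot": [0, 0, 0], "gripper": 0.5},
    {"offset": [0, 1.89, -2.12], "rot": [0, 0, 0], "gripper": 0.5},
    {"offset": [0, 2.61, -2.77], "rot": [0, 0, 0], "gripper": 0.5},
    {"offset": [0, 3.39, -3.39], "rot": [0, 0, 0], "gripper": 0.5},
    {"offset": [0, 4.2, -3.97], "rot": [0, 0, 0], "gripper": 0.5},
    {"offset": [0, 5.04, -4.5], "rot": [0, 0, 0], "gripper": 0.5},
    {"offset": [0, 5.91, -4.97], "rot": [0, 0, 0], "gripper": 0.5},
    {"offset": [0, 6.8, -5.39], "rot": [0, 0, 0], "gripper": 0.5},
    {"offset": [0, 7.69, -5.76], "rot": [0, 0, 0], "gripper": 0.5},
    {"offset": [0, 8.59, -6.07], "rot": [0, 0, 0], "gripper": 0.5},
    {"offset": [0, 9.47, -6.32], "rot": [0, 0, 0], "gripper": 0.5}
  ]
}}

```text
time_s: 6.75
eef_pos: [543.7, -273.0, 341.6]
ee_rot: [-0.0, 1.0, 0.023, 0.001]
force: [3.6, 3.6, 6.4]
grip_width: 0.104
grip_force: 25.9
```

Emit:
{"name": "step_arm", "arguments": {
  "plan": [
    {"offset": [0, 0.87, -0.2], "rot": [0, 0, 0], "gripper": 0.5},
    {"offset": [0, 1.73, -0.35], "rot": [0, 0, 0], "gripper": 0.5},
    {"offset": [0, 2.55, -0.45], "rot": [0, 0, 0], "gripper": 0.5},
    {"offset": [0, 3.34, -0.51], "rot": [0, 0, 0], "gripper": 0.5},
    {"offset": [0, 4.1, -0.54], "rot": [0, 0, 0], "gripper": 0.5},
    {"offset": [0, 4.81, -0.53], "rot": [0, 0, 0], "gripper": 0.5},
    {"offset": [0, 5.48, -0.5], "rot": [0, 0, 0], "gripper": 0.5},
    {"offset": [0, 6.1, -0.44], "rot": [0, 0, 0], "gripper": 0.5},
    {"offset": [0, 6.67, -0.37], "rot": [0, 0, 0], "gripper": 0.5},
    {"offset": [0, 7.19, -0.29], "rot": [0, 0, 0], "gripper": 0.5},
    {"offset": [0, 7.67, -0.2], "rot": [0, 0, 0], "gripper": 0.5},
    {"offset": [0, 8.1, -0.11], "rot": [0, 0, 0], "gripper": 0.5}
  ]
}}

```text
time_s: 7.95
eef_pos: [547.5, -354.5, 341.0]
ee_rot: [-0.0, 1.0, 0.023, 0.001]
force: [5.5, 1.6, 3.4]
grip_width: 0.102
grip_force: 26.6
```

```bash
python3 - <<'E'
from h import *
s=sense(); print(s["time_s"],s["eef_pos"],s["grip_width"],s["grip_force"],s["force"],s["wrist_torque"])
print(s["eef_pos"]-[0,0,54],s["dq"])
E
```

```text
7.95 [ 547.49753453 -354.45292289  340.986522  ] 0.1016510176149982 26.6290944814682 [5.5208001  1.60243345 3.38972391] [ 0.34413805 -0.93247687  0.05873645]
[ 547.49753453 -354.45292289  286.986522  ] [-4.36378260e-02  6.75259290e-02 -8.29737471e-02  7.32747956e-05
  1.76588274e-02 -4.60928155e-02]
```

Emit:
{"name": "step_arm", "arguments": {
  "plan": [
    {"offset": [0, 0.38, 0.09], "rot": [0, 0, 0], "gripper": 0.5},
    {"offset": [0, 0.72, 0.18], "rot": [0, 0, 0], "gripper": 0.5},
    {"offset": [0, 1.02, 0.27], "rot": [0, 0, 0], "gripper": 0.5},
    {"offset": [0, 1.29, 0.35], "rot": [0, 0, 0], "gripper": 0.5},
    {"offset": [0, 1.52, 0.42], "rot": [0, 0, 0], "gripper": 0.5},
    {"offset": [0, 1.72, 0.49], "rot": [0, 0, 0], "gripper": 0.5},
    {"offset": [0, 1.89, 0.55], "rot": [0, 0, 0], "gripper": 0.5},
    {"offset": [0, 2.04, 0.6], "rot": [0, 0, 0], "gripper": 0.5},
    {"offset": [0, 2.17, 0.65], "rot": [0, 0, 0], "gripper": 0.5},
    {"offset": [0, 2.29, 0.69], "rot": [0, 0, 0], "gripper": 0.5},
    {"offset": [0, 2.4, 0.73], "rot": [0, 0, 0], "gripper": 0.5},
    {"offset": [0, 2.5, 0.77], "rot": [0, 0, 0], "gripper": 0.5}
  ]
}}

```text
time_s: 9.15
eef_pos: [548.6, -379.2, 333.0]
ee_rot: [-0.001, 1.0, 0.023, 0.0]
force: [5.4, 1.4, 0.9]
grip_width: 0.105
grip_force: 26.8
```

Emit:
{"name": "step_arm", "arguments": {
  "plan": [
    {"offset": [0, 0.1, 0.05], "rot": [0, 0, 0], "gripper": 0.5},
    {"offset": [0, 0.2, 0.1], "rot": [0, 0, 0], "gripper": 0.5},
    {"offset": [0, 0.3, 0.13], "rot": [0, 0, 0], "gripper": 0.5},
    {"offset": [0, 0.4, 0.17], "rot": [0, 0, 0], "gripper": 0.5},
    {"offset": [0, 0.4, 0.17], "rot": [0, 0, 0], "gripper": 0.5},
    {"offset": [0, 0.4, 0.17], "rot": [0, 0, 0], "gripper": 0.5}
  ]
}}

```text
time_s: 9.75
eef_pos: [548.7, -383.3, 331.2]
ee_rot: [-0.0, 1.0, 0.023, 0.0]
force: [6.5, 0.5, 0.1]
grip_width: 0.105
grip_force: 26.8
```

```bash
python3 - <<'E'
from h import *
s=sense(); print(s["time_s"],s["eef_pos"],s["grip_width"],s["grip_force"],s["force"],s["wrist_torque"])
print(s["eef_pos"]-[0,0,54],s["dq"])
E
```

```text
9.75 [ 548.733412   -383.28691803  331.21108755] 0.10549349772668232 26.801221668720245 [6.52779417 0.4602896  0.12801286] [ 0.24399336 -0.88459409  0.01642701]
[ 548.733412   -383.28691803  277.21108755] [ 5.35001544e-04 -3.33396835e-04 -3.44979312e-04 -2.10429477e-03
  5.20250950e-06 -1.79739496e-03]
```

Emit:
{"name": "step_arm", "arguments": {
  "plan": [
    {"offset": [0, 0.1, 0.04], "rot": [0, 0, 0], "gripper": 0.5},
    {"offset": [0, 0.2, 0.08], "rot": [0, 0, 0], "gripper": 0.5},
    {"offset": [0, 0.3, 0.12], "rot": [0, 0, 0], "gripper": 0.5},
    {"offset": [0, 0.4, 0.17], "rot": [0, 0, 0], "gripper": 0.5},
    {"offset": [0, 0.4, 0.17], "rot": [0, 0, 0], "gripper": 0.5}
  ]
}}

```text
time_s: 10.25
eef_pos: [548.9, -384.0, 331.1]
ee_rot: [-0.004, 1.0, 0.024, -0.0]
force: [-3.3, 21.3, 11.0]
grip_width: 0.102
grip_force: 28.1
```

Emit:
{"name": "step_arm", "arguments": {
  "plan": [
    {"offset": [0, 0.1, 0.04], "rot": [0, 0, 0], "gripper": 0.5},
    {"offset": [0, 0.2, 0.08], "rot": [0, 0, 0], "gripper": 0.5},
    {"offset": [0, 0.3, 0.12], "rot": [0, 0, 0], "gripper": 0.5},
    {"offset": [0, 0.3, 0.12], "rot": [0, 0, 0], "gripper": 0.5}
  ]
}}

```text
time_s: 10.65
eef_pos: [549.1, -384.5, 331.1]
ee_rot: [-0.006, 1.0, 0.025, -0.001]
force: [-8.9, 36.2, 19.8]
grip_width: 0.102
grip_force: 29.6
```

Emit:
{"name": "step_arm", "arguments": {
  "plan": [
    {"offset": [0, -0.3, -0.12], "rot": [0, 0, 0], "gripper": 0.5},
    {"offset": [0, -0.6, -0.24], "rot": [0, 0, 0], "gripper": 0.5},
    {"offset": [0, -0.6, -0.24], "rot": [0, 0, 0], "gripper": 1.2},
    {"offset": [0, -0.6, -0.24], "rot": [0, 0, 0], "gripper": 2.0},
    {"offset": [0, -0.6, -0.24], "rot": [0, 0, 0], "gripper": 3.0},
    {"offset": [0, -0.6, -0.24], "rot": [0, 0, 0], "gripper": 3.4},
    {"offset": [0, -0.6, -0.24], "rot": [0, 0, 0], "gripper": 3.4},
    {"offset": [0, -0.6, -1], "rot": [0, 0, 0], "gripper": 3.4},
    {"offset": [0, -0.6, -2.5], "rot": [0, 0, 0], "gripper": 3.4},
    {"offset": [0, -0.6, -4], "rot": [0, 0, 0], "gripper": 3.4},
    {"offset": [0, -0.6, -5], "rot": [0, 0, 0], "gripper": 3.4}
  ]
}}

```text
time_s: 11.75
eef_pos: [548.4, -384.6, 380.1]
ee_rot: [0.001, 1.0, 0.022, 0.001]
force: [0.3, -0.2, 0.4]
grip_width: 0.396
grip_force: 0.0
```

Emit:
{"name": "step_arm", "arguments": {
  "plan": [
    {"offset": [-1, -3, 0], "rot": [0, 0, 0], "gripper": 3.4},
    {"offset": [-2, -6, 0], "rot": [0, 0, 0], "gripper": 3.4},
    {"offset": [-3, -9, 0], "rot": [0, 0, 0], "gripper": 3.4},
    {"offset": [-4, -12, 1], "rot": [0, 0, 0], "gripper": 3.4},
    {"offset": [-5, -15, 2], "rot": [0, 0, 0], "gripper": 3.4},
    {"offset": [-5, -15, 2], "rot": [0, 0, 0], "gripper": 3.4},
    {"offset": [-5, -15, 2], "rot": [0, 0, 0], "gripper": 3.4}
  ]
}}

```text
time_s: 12.45
eef_pos: [491.8, -236.8, 359.1]
ee_rot: [0.0, 1.0, 0.023, 0.0]
force: [-1.0, -0.3, 0.7]
grip_width: 0.397
grip_force: 0.0
```

```bash
python3 - <<'E'
from h import *
s=sense(); print(s["time_s"],s["eef_pos"],s["ee_rot"],s["force"])
c,P=cam("wrist"); save("w2.png",c); np.savez("w2.npz",c=c,P=P)
c,P=cam("top"); save("t2.png",c); np.savez("t2.npz",c=c,P=P)
E
```

```text
12.45 [ 491.82587517 -236.81622785  359.05591944] [3.64333136e-04 9.99744138e-01 2.26148703e-02 3.06970321e-04] [-0.96734277 -0.34231322  0.72861998]
```

View pics/w2.png

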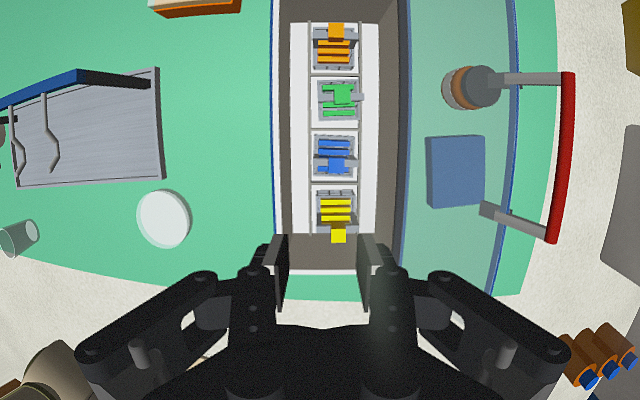

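Wrist view: the cover is open at right, and four baskets are in the bath. Their knobs are at (336,32) orange, (338,90) green, (336,165) blue and (338,236) yellow. I'll measure the knobs by colour and height.

```bash
cat >> h.py <<'E'
HUES={"orange":(8,19),"yellow":(24,34),"green":(50,80),"blue":(102,120)}
def knobs(c,P,lo=98,hi=125,names=HUES,box=None):
    hsv=cv2.cvtColor(c,cv2.COLOR_RGB2HSV); H,S=hsv[...,0],hsv[...,1]; out={}
    for n in names:
        a,b=HUES[n]; m=(H>=a)&(H<=b)&(S>110)&(P[...,2]>lo)&(P[...,2]<hi)
        if box: m&=(P[...,0]>box[0])&(P[...,0]<box[1])&(P[...,1]>box[2])&(P[...,1]<box[3])
        q=P[m]
        if len(q)<8: print(n,"none",len(q)); continue
        zt=np.percentile(q[:,2],90); q=q[q[:,2]>zt-5]
        r=cv2.minAreaRect(q[:,:2].astype(np.float32))
        print(n,len(q),"med",np.median(q,0).round(1),"mid",((np.percentile(q,3,axis=0)+np.percentile(q,97,axis=0))/2).round(1),"size",(np.percentile(q,97,axis=0)-np.percentile(q,3,axis=0)).round(1),"rect",np.round(r[0],1),np.round(r[1],1),round(r[2],1))
E
python3 - <<'E'
from h import *
for n in ["w2","t2"]:
    z=np.load(n+".npz"); print(n); knobs(z["c"],z["P"],box=(380,700,-310,-180))
z=np.load("w2.npz");c,P=z["c"],z["P"]
# top bars: gray at height ~86-94
hsv=cv2.cvtColor(c,cv2.COLOR_RGB2HSV)
m=(P[...,2]>84)&(P[...,2]<99)&(P[...,0]>400)&(P[...,0]<690)&(P[...,1]>-290)&(P[...,1]<-200)&(hsv[...,1]<110)
mm=m.astype(np.uint8); n,l,st,ce=cv2.connectedComponentsWithStats(mm)
for i in range(1,n):
    if st[i,4]>25:
        q=P[l==i]; print(st[i],np.median(q,0).round(1),cv2.minAreaRect(q[:,:2].astype(np.float32)))
E
```

```text
w2
orange 41 med [ 645.7 -245.   114.2] mid [ 649.1 -243.2  113.5] size [15.3 15.5  4.5] rect [ 648.9 -243.2] [15.4 15.2] 2.3
yellow 219 med [ 432.3 -256.8  114.5] mid [ 432.1 -256.8  114.5] size [15.9 15.3  2.7] rect [ 432.  -256.8] [16.6 15.4] 3.6
green 257 med [ 580.4 -252.8  114.5] mid [ 580.4 -252.8  114.5] size [15.6 14.5  2.7] rect [ 580.7 -252.7] [16.5 16.1] 3.9
blue 557 med [ 509.8 -186.5  114. ] mid [ 514.2 -218.7  113.9] size [145.6  76.7   3.5] rect [ 519.3 -220. ] [173.4  76.1] 2.7
t2
orange 23 med [ 647.2 -243.   114.6] mid [ 647.4 -242.   115.1] size [12.7 13.9  4.3] rect [ 648.3 -242. ] [14.  14.5] 89.1
yellow none 0
green 29 med [ 578.8 -250.7  114.6] mid [ 577.6 -250.3  114.9] size [14.  13.8  6. ] rect [ 578.1 -250.6] [14.8 14.2] 8.4
blue 71 med [ 462.5 -183.9  113.6] mid [ 473.7 -184.7  113.6] size [170.    8.2   5.8] rect [ 473.7 -184.1] [181.2   3.4] 2.7
[312  32  16   8 127] [ 647.5 -227.3   93.2] ((648.1572265625, -226.92138671875), (7.832890033721924, 16.346094131469727), 0.5610673427581787)
[344  32  15   9 121] [ 649.3 -260.7   93.5] ((649.5213623046875, -2
[... 259 characters left out ...]
6.9   93.5] ((578.640869140625, -236.92506408691406), (7.746610164642334, 17.02099609375), 2.5848803520202637)
[313 157  16   9 128] [ 509.1 -233.5   93.4] ((509.0101318359375, -234.13168334960938), (8.267483711242676, 16.4631290435791), 3.1906702518463135)
[345 159  13   8 101] [ 509.  -267.6   93.4] ((508.9411315917969, -267.6286926269531), (7.316903114318848, 13.483847618103027), 2.7574143409729004)
[345 223  14  10 118] [ 434.5 -274.    93.1] ((433.40655517578125, -273.8840637207031), (8.876082420349121, 15.518738746643066), 5.861042022705078)
[315 224  16   9 129] [ 432.1 -240.5   93.4] ((431.2950134277344, -239.99725341796875), (9.411280632019043, 17.3560848236084), 4.2753987312316895)
```

Emit:
{"name": "step_arm", "arguments": {
  "plan": [
    {"offset": [-0.3, -4, 0], "rot": [0, 0, 0], "gripper": 3.4},
    {"offset": [-0.6, -8, 0], "rot": [0, 0, 0], "gripper": 3.4},
    {"offset": [-0.9, -12, 0], "rot": [0, 0, 0], "gripper": 3.4},
    {"offset": [-1.2, -16, 0], "rot": [0, 0, 0], "gripper": 3.4},
    {"offset": [-1.5, -20, 0], "rot": [0, 0, 0], "gripper": 3.4},
    {"offset": [-1.8, -24, 0], "rot": [0, 0, 0], "gripper": 3.4},
    {"offset": [-2.1, -28, 0], "rot": [0, 0, 0], "gripper": 3.4},
    {"offset": [-2.4, -32, 0], "rot": [0, 0, 0], "gripper": 3.4},
    {"offset": [-2.7, -36, 0], "rot": [0, 0, 0], "gripper": 3.4},
    {"offset": [-3, -40, 0], "rot": [0, 0, 0], "gripper": 3.4},
    {"offset": [-3, -43, 0], "rot": [0, 0, 0], "gripper": 3.4},
    {"offset": [-3, -44, 0], "rot": [0, 0, 0], "gripper": 3.4}
  ]
}}

```text
time_s: 13.75
eef_pos: [442.5, 203.1, 358.5]
ee_rot: [-0.0, 1.0, 0.023, 0.0]
force: [-0.3, -0.5, -0.1]
grip_width: 0.4
grip_force: 0.0
```

Emit:
{"name": "step_arm", "arguments": {
  "plan": [
    {"offset": [0, 0, 0], "rot": [0, 0, 0], "gripper": 3.4},
    {"offset": [0, 0, 0], "rot": [0, 0, 0], "gripper": 3.4},
    {"offset": [0, 0, 0], "rot": [0, 0, 0], "gripper": 3.4}
  ]
}}

```text
time_s: 14.05
eef_pos: [442.6, 200.1, 358.4]
ee_rot: [0.0, 1.0, 0.021, -0.0]
force: [0.1, 0.3, -0.2]
grip_width: 0.4
grip_force: 0.0
```

```bash
python3 - <<'E'
from h import *
s=sense(); print(s["time_s"],s["eef_pos"],s["ee_rot"])
c,P=cam("wrist"); save("w3.png",c); np.savez("w3.npz",c=c,P=P)
z=P[...,2]
m=(z>138)&(z<185)&(P[...,0]>440)&(P[...,0]<640)&(P[...,1]>0)&(P[...,1]<420)
hsv=cv2.cvtColor(c,cv2.COLOR_RGB2HSV); S=hsv[...,1]
b=m&(S>120)&(z>160); q=P[b]; print("beam",len(q),np.polyfit(q[:,1],q[:,0],1),q[:,2].max())
t=q[q[:,2]>168]; 
for y0 in (60,130,200,270,340):
    k=t[abs(t[:,1]-y0)<15]
    if len(k): print("beamtop y",y0,np.percentile(k[:,0],[3,97]).round(1),np.median(k[:,2]).round(1))
h=m&(S<90)
for y0 in (86,166,246,326):
    k=P[h&(abs(P[...,1]-y0)<14)&(P[...,0]<563)]
    if len(k)<10: print("none",y0); continue
    print("hook",y0,len(k),np.percentile(k,[2,50,98],axis=0).round(1).tolist())
    for xx in range(480,570,6):
        j=k[abs(k[:,0]-xx)<3]
        if len(j): print("   ",xx,np.median(j[:,1]).round(1),np.percentile(j[:,2],90).round(1),len(j))
E
```

```text
14.05 [442.61732035 200.05178826 358.40020556] [ 1.31791852e-04  9.99770832e-01  2.14070979e-02 -4.10846930e-05]
beam 6851 [-6.98367863e-02  6.10071009e+02] 174.36082962952662
beamtop y 60 [599.8 613.9] 171.4
beamtop y 130 [594.8 608.9] 171.4
beamtop y 200 [590.  604.3] 171.5
beamtop y 270 [585.2 599. ] 171.4
beamtop y 340 [580.2 594.1] 171.6
hook 86 579 [[505.4, 82.6, 149.8], [534.3, 87.8, 160.4], [561.8, 91.6, 170.0]]
    504 85.4 169.5 27
    510 86.4 168.6 66
    516 87.4 162.1 62
    522 86.7 155.4 50
    528 87.5 153.9 54
    534 87.5 153.8 55
    540 88.3 158.2 60
    546 88.9 164.1 64
    552 89.5 169.0 66
    558 89.0 170.0 56
    564 89.8 170.1 19
hook 166 700 [[499.9, 161.6, 150.7], [531.3, 166.8, 162.3], [561.9, 171.1, 170.1]]
    498 164.2 169.9 28
    504 165.2 169.2 69
    510 165.5 163.7 63
    516 165.8 156.1 60
    522 165.9 153.9 60
    528 166.3 153.9 68
    534 167.3 158.1 65
    540 167.7 164.0 70
    546 167.9 169.2 72
    552 167.8 170.1 61
    558 168.1 169.7 60
    564 169.0 169.8 24
hook 246 754 [[494.8, 240.6, 151.1], [530.0, 245.5, 163.5], [561.5, 250.9, 170.4]]
    492 243.5 169.5 23
    498 243.4 169.7 66
    504 243.5 164.1 67
    510 244.1 156.2 54
    516 244.8 153.9 55
    522 245.1 153.9 62
    528 245.7 157.0 61
    534 245.7 163.4 74
    540 246.1 168.6 73
    546 246.4 170.0 70
    552 247.2 170.4 62
    558 247.6 170.0 66
    564 246.9 169.8 21
hook 326 727 [[488.7, 320.1, 150.2], [526.0, 324.5, 164.3], [561.3, 330.5, 170.3]]
    486 322.3 168.9 16
    492 321.8 169.8 63
    498 321.7 164.0 60
    504 322.6 156.9 52
    510 323.5 153.7 57
    516 324.3 153.7 51
    522 323.9 157.5 52
    528 325.0 162.1 60
    534 324.8 168.2 67
    540 325.7 169.9 62
    546 325.6 170.0 54
    552 326.2 169.9 58
    558 326.6 170.3 54
    564 327.3 169.6 21
```

View pics/w3.png

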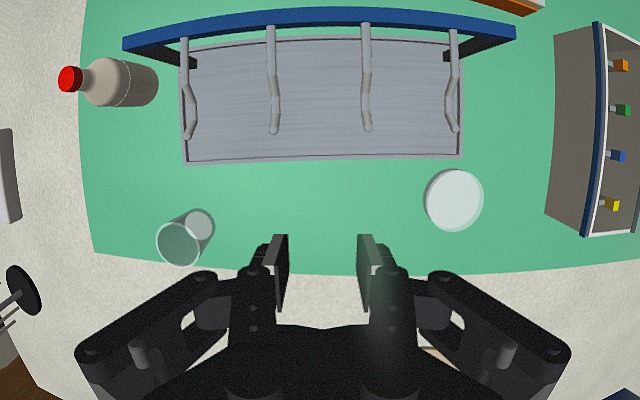

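Hook throats: floor top at z ≈ 154, as expected. Throat points are A(530,87), B(524,166), C(518,245) and D(513,324), with stand yaw ≈ 4°. I'll take orange first and hang it on D.

Emit:
{"name": "step_arm", "arguments": {
  "plan": [
    {"offset": [1, 3, 0], "rot": [0, 0, 0], "gripper": 3.6},
    {"offset": [2.7, 7, 0], "rot": [0, 0, 0], "gripper": 3.6},
    {"offset": [4.4, 11, 0], "rot": [0, 0, 0], "gripper": 3.6},
    {"offset": [6.1, 15, 0], "rot": [0, 0, 0], "gripper": 3.6},
    {"offset": [7.8, 19, 0], "rot": [0, 0, 0], "gripper": 3.6},
    {"offset": [9.5, 23, 0], "rot": [0, 0, 0], "gripper": 3.6},
    {"offset": [11.2, 27, 0], "rot": [0, 0, 0], "gripper": 3.6},
    {"offset": [12.9, 31, 1], "rot": [0, 0, 0], "gripper": 3.6},
    {"offset": [14.6, 35, 3], "rot": [0, 0, 0], "gripper": 3.6},
    {"offset": [16.3, 39, 5], "rot": [0, 0, 0], "gripper": 3.6},
    {"offset": [17.6, 42.5, 7], "rot": [0, 0, 0], "gripper": 3.6},
    {"offset": [18.7, 45.2, 9.8], "rot": [0, 0, 0], "gripper": 3.6}
  ]
}}

```text
time_s: 15.3
eef_pos: [649.2, -245.5, 260.2]
ee_rot: [0.001, 1.0, 0.021, 0.001]
force: [0.9, -0.6, 0.3]
grip_width: 0.422
grip_force: 0.0
```

Emit:
{"name": "step_arm", "arguments": {
  "plan": [
    {"offset": [0, 0, 0], "rot": [0, 0, 0], "gripper": 3.6},
    {"offset": [0, 0, 0], "rot": [0, 0, 0], "gripper": 3.6},
    {"offset": [0, 0, 0], "rot": [0, 0, 0], "gripper": 3.6}
  ]
}}

```text
time_s: 15.6
eef_pos: [649.1, -241.6, 262.1]
ee_rot: [0.0, 1.0, 0.022, 0.001]
force: [0.6, 0.4, -1.2]
grip_width: 0.42
grip_force: 0.0
```

```bash
cat >> h.py <<'E'
def go(x,y,z=None,yaw=None):
    s=sense(); q=s["ee_rot"]; Rt=R.from_quat([q[1],q[2],q[3],q[0]]).as_matrix()
    yw=np.arctan2(Rt[1,0],Rt[0,0]); p=s["eef_pos"]
    d=np.array([x,y,p[2] if z is None else z])-p
    print("t",s["time_s"],"pos",p.round(1),"yaw",np.degrees(yw).round(2),"offset cm",(Rt.T@d/10).round(2), "rotz", None if yaw is None else round(np.degrees(yw)-yaw,2))
E
python3 - <<'E'
from h import *
go(649,-243.5,168,2.6)
c,P=cam("wrist"); knobs(c,P,lo=100,hi=120,box=(400,700,-300,-200))
E
```

```text
t 15.6 pos [ 649.1 -241.6  262.1] yaw 2.57 offset cm [-0.04  0.18  9.41] rotz -0.03
orange 100 med [ 656.7 -242.6  113.7] mid [ 650.1 -243.3  113.3] size [15.2 15.9  4.5] rect [ 649.8 -243.4] [16.1 15.6] 2.4
yellow none 0
green 351 med [ 581.9 -252.3  114.5] mid [ 581.2 -252.5  113.7] size [15.5 14.4  4. ] rect [ 580.9 -252.6] [16.8 14.9] 3.8
blue none 0
```

Emit:
{"name": "step_arm", "arguments": {
  "plan": [
    {"offset": [0, 0, 1.5], "rot": [0, 0, 0], "gripper": 3.6},
    {"offset": [0, 0, 3.5], "rot": [0, 0, 0], "gripper": 3.6},
    {"offset": [0, 0, 5.5], "rot": [0, 0, 0], "gripper": 3.6},
    {"offset": [0, 0, 7.5], "rot": [0, 0, 0], "gripper": 3.6},
    {"offset": [0, 0, 8.8], "rot": [0, 0, 0], "gripper": 3.6},
    {"offset": [0, 0, 9.2], "rot": [0, 0, 0], "gripper": 3.6},
    {"offset": [0, 0, 9.2], "rot": [0, 0, 0], "gripper": 3.6}
  ]
}}

```text
time_s: 16.35
eef_pos: [649.3, -241.7, 169.0]
ee_rot: [0.0, 1.0, 0.022, 0.0]
force: [-0.1, 0.2, 0.2]
grip_width: 0.425
grip_force: 0.0
```

Emit:
{"name": "step_arm", "arguments": {
  "plan": [
    {"offset": [0, 0, 0], "rot": [0, 0, 0], "gripper": 2.4},
    {"offset": [0, 0, 0], "rot": [0, 0, 0], "gripper": 1.8},
    {"offset": [0, 0, 0], "rot": [0, 0, 0], "gripper": 1.2},
    {"offset": [0, 0, 0], "rot": [0, 0, 0], "gripper": 0.8},
    {"offset": [0, 0, 0], "rot": [0, 0, 0], "gripper": 0.8},
    {"offset": [0, 0, 0], "rot": [0, 0, 0], "gripper": 0.8},
    {"offset": [0, 0, -0.4], "rot": [0, 0, 0], "gripper": 0.8},
    {"offset": [0, 0, -0.8], "rot": [0, 0, 0], "gripper": 0.8}
  ],
  "squeeze": 50
}}

```text
time_s: 17.15
eef_pos: [648.9, -241.7, 176.1]
ee_rot: [-0.0, 1.0, 0.022, -0.001]
force: [-0.0, 0.2, -1.5]
grip_width: 0.169
grip_force: 49.3
```

```bash
python3 - <<'E'
from h import *
s=sense(); print(s["grip_width"]*85,s["grip_force"],s["force"])
go(649,-243.5,310,2.6)
E
```

```text
14.343838325312124 49.28822457790375 [-0.04503996  0.20303372 -1.49853474]
t 17.15 pos [ 648.9 -241.7  176.1] yaw 2.56 offset cm [-1.000e-02  1.600e-01 -1.339e+01] rotz -0.04
```

Emit:
{"name": "step_arm", "arguments": {
  "plan": [
    {"offset": [0, 0, -1.5], "rot": [0, 0, 0], "gripper": 0.8},
    {"offset": [0, 0, -3.5], "rot": [0, 0, 0], "gripper": 0.8},
    {"offset": [0, 0, -6], "rot": [0, 0, 0], "gripper": 0.8},
    {"offset": [0, 0, -8.5], "rot": [0, 0, 0], "gripper": 0.8},
    {"offset": [0, 0, -11], "rot": [0, 0, 0], "gripper": 0.8},
    {"offset": [0, 0, -12.7], "rot": [0, 0, 0], "gripper": 0.8},
    {"offset": [0, 0, -13.5], "rot": [0, 0, 0], "gripper": 0.8},
    {"offset": [0, 0, -13.5], "rot": [0, 0, 0], "gripper": 0.8}
  ]
}}

```text
time_s: 17.95
eef_pos: [649.2, -241.9, 312.7]
ee_rot: [0.0, 1.0, 0.022, 0.001]
force: [0.2, 0.1, -1.9]
grip_width: 0.177
grip_force: 49.3
```

Emit:
{"name": "step_arm", "arguments": {
  "plan": [
    {"offset": [-0.7, -1, 0], "rot": [0, 0, 0], "gripper": 0.8},
    {"offset": [-2, -3, 0], "rot": [0, 0, 0], "gripper": 0.8},
    {"offset": [-3.7, -5.5, 0], "rot": [0, 0, 0], "gripper": 0.8},
    {"offset": [-5.4, -8, 0], "rot": [0, 0, 0], "gripper": 0.8},
    {"offset": [-7.1, -10.5, 0], "rot": [0, 0, 0], "gripper": 0.8},
    {"offset": [-8.8, -13, 0], "rot": [0, 0, 0], "gripper": 0.8},
    {"offset": [-10.5, -15.5, 0], "rot": [0, 0, 0], "gripper": 0.8},
    {"offset": [-12.2, -18, 0], "rot": [0, 0, 0], "gripper": 0.8},
    {"offset": [-13.8, -20.5, 0], "rot": [0, 0, 0], "gripper": 0.8},
    {"offset": [-15.3, -22.8, 0], "rot": [0, 0, 0], "gripper": 0.8},
    {"offset": [-16.8, -25, 0], "rot": [0, 0, 0], "gripper": 0.8}
  ]
}}

```text
time_s: 19.05
eef_pos: [469.0, 1.3, 310.5]
ee_rot: [-0.0, 1.0, 0.022, -0.001]
force: [1.4, 0.5, -1.2]
grip_width: 0.171
grip_force: 49.3
```

Emit:
{"name": "step_arm", "arguments": {
  "plan": [
    {"offset": [0, -3, 0], "rot": [0, 0, 0], "gripper": 0.8},
    {"offset": [-0.2, -6, 0], "rot": [0, 0, 0], "gripper": 0.8},
    {"offset": [-0.3, -9, 0], "rot": [0, 0, 0], "gripper": 0.8},
    {"offset": [-0.4, -12, 0], "rot": [0, 0, 0], "gripper": 0.8},
    {"offset": [-0.5, -15, 0], "rot": [0, 0, 0], "gripper": 0.8},
    {"offset": [-0.6, -18, 0], "rot": [0, 0, -0.5], "gripper": 0.8},
    {"offset": [-0.7, -21, 0], "rot": [0, 0, -1], "gripper": 0.8},
    {"offset": [-0.7, -24, 0], "rot": [0, 0, -1.4], "gripper": 0.8},
    {"offset": [-0.8, -27, 0], "rot": [0, 0, -1.4], "gripper": 0.8},
    {"offset": [-0.8, -29.5, 0], "rot": [0, 0, -1.4], "gripper": 0.8},
    {"offset": [-0.8, -31.2, 0], "rot": [0, 0, -1.4], "gripper": 0.8},
    {"offset": [-0.8, -32, 0], "rot": [0, 0, -1.4], "gripper": 0.8}
  ]
}}

```text
time_s: 20.25
eef_pos: [447.3, 320.7, 310.3]
ee_rot: [0.0, 0.999, 0.035, -0.001]
force: [-0.1, 0.0, -2.0]
grip_width: 0.178
grip_force: 49.3
```

Emit:
{"name": "step_arm", "arguments": {
  "plan": [
    {"offset": [0, 0, 0.5], "rot": [0, 0, 0], "gripper": 0.8},
    {"offset": [0, 0, 1.5], "rot": [0, 0, 0], "gripper": 0.8},
    {"offset": [0, 0, 2.5], "rot": [0, 0, 0], "gripper": 0.8},
    {"offset": [0, 0, 3], "rot": [0, 0, 0], "gripper": 0.8},
    {"offset": [0, 0, 3], "rot": [0, 0, 0], "gripper": 0.8}
  ]
}}

```text
time_s: 20.75
eef_pos: [447.8, 319.1, 280.4]
ee_rot: [0.0, 0.999, 0.034, -0.001]
force: [-0.5, -0.7, -1.2]
grip_width: 0.173
grip_force: 49.3
```

```bash
python3 - <<'E'
from h import *
s=sense(); print(s["grip_width"]*85,s["grip_force"],s["force"])
go(513,324,260,4)
c,P=cam("side"); save("s4.png",cv2.resize(c[100:400,160:440],None,fx=2,fy=2))
c,P=cam("wrist"); save("w4.png",c); np.savez("w4.npz",c=c,P=P); knobs(c,P,lo=150,hi=300,names=["orange"])
z=P[...,2];S=cv2.cvtColor(c,cv2.COLOR_RGB2HSV)[...,1]
k=P[(z>140)&(z<180)&(S<90)&(abs(P[...,1]-324)<14)&(P[...,0]<563)&(P[...,0]>480)]
for xx in range(486,570,6):
    j=k[abs(k[:,0]-xx)<3]
    if len(j): print("   ",xx,np.median(j[:,1]).round(1),np.percentile(j[:,2],90).round(1),len(j))
E
```

```text
14.7061236476795 49.27615821361542 [-0.53260198 -0.68817993 -1.20290339]
t 20.75 pos [447.8 319.1 280.4] yaw 3.92 offset cm [ 6.54 -0.04  2.02] rotz -0.08
orange 1248 med [449.4 319.5 226.2] mid [449.1 319.6 241.4] size [17.2 15.2 36.9] rect [452.6 321.9] [ 26.3 111.4] 2.8
    486 323.5 169.0 31
    492 323.6 169.5 141
    498 324.2 165.2 134
    504 324.8 157.3 118
    510 325.5 154.0 112
    516 325.5 153.8 113
    522 326.3 157.1 118
    528 326.2 163.0 131
    534 326.9 168.4 156
    540 327.1 170.0 136
    546 327.3 170.0 129
    552 327.8 170.0 129
    558 328.2 170.0 124
    564 328.5 170.0 41
```

View pics/w4.png

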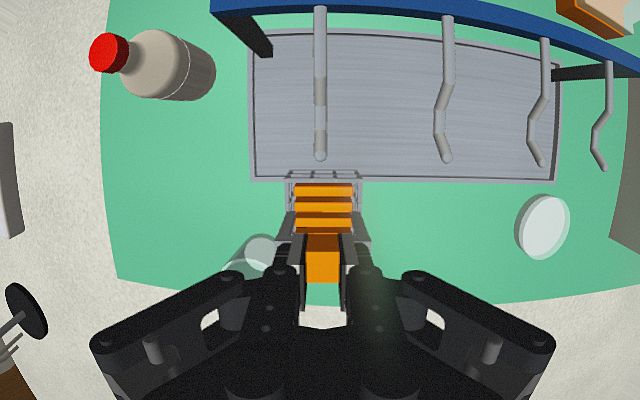

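Wrist view: the orange basket is in the fingers (knob at (322,262)), in line with hook D (column 320), clear of it and aligned. Going in over the tip.

Emit:
{"name": "step_arm", "arguments": {
  "plan": [
    {"offset": [0, -0.1, 0.8], "rot": [0, 0, 0], "gripper": 0.8},
    {"offset": [0, -0.15, 1.6], "rot": [0, 0, 0], "gripper": 0.8},
    {"offset": [0.2, -0.15, 2.0], "rot": [0, 0, 0], "gripper": 0.8},
    {"offset": [1, -0.15, 2.0], "rot": [0, 0, 0], "gripper": 0.8},
    {"offset": [2, -0.15, 2.0], "rot": [0, 0, 0], "gripper": 0.8},
    {"offset": [3, -0.15, 2.0], "rot": [0, 0, 0], "gripper": 0.8},
    {"offset": [4, -0.15, 2.0], "rot": [0, 0, 0], "gripper": 0.8},
    {"offset": [5, -0.15, 2.0], "rot": [0, 0, 0], "gripper": 0.8},
    {"offset": [6, -0.15, 2.0], "rot": [0, 0, 0], "gripper": 0.8},
    {"offset": [6.4, -0.15, 2.0], "rot": [0, 0, 0], "gripper": 0.8},
    {"offset": [6.4, -0.15, 2.0], "rot": [0, 0, 0], "gripper": 0.8},
    {"offset": [6.4, -0.15, 2.0], "rot": [0, 0, 0], "gripper": 0.8}
  ]
}}

```text
time_s: 22.05
eef_pos: [511.5, 325.6, 261.3]
ee_rot: [0.0, 0.999, 0.035, -0.0]
force: [0.3, -0.2, -1.4]
grip_width: 0.175
grip_force: 49.3
```

Emit:
{"name": "step_arm", "arguments": {
  "plan": [
    {"offset": [0, 0, 0.4], "rot": [0, 0, 0], "gripper": 0.8},
    {"offset": [0, 0, 0.8], "rot": [0, 0, 0], "gripper": 0.8},
    {"offset": [0, 0, 1.2], "rot": [0, 0, 0], "gripper": 0.8},
    {"offset": [0, 0, 1.6], "rot": [0, 0, 0], "gripper": 0.8},
    {"offset": [0, 0, 1.9], "rot": [0, 0, 0], "gripper": 0.8},
    {"offset": [0, 0, 2.1], "rot": [0, 0, 0], "gripper": 0.8},
    {"offset": [0, 0, 2.1], "rot": [0, 0, 0], "gripper": 0.8}
  ]
}}

```text
time_s: 22.75
eef_pos: [511.6, 325.5, 240.1]
ee_rot: [0.0, 0.999, 0.035, -0.0]
force: [-0.1, -0.6, -1.4]
grip_width: 0.17
grip_force: 49.3
```

```bash
python3 - <<'E'
from h import *
s=sense(); print(s["grip_width"]*85,s["grip_force"],s["force"])
go(513,325,237,4)
E
```

```text
14.437667536956479 49.30577337741852 [-0.14791285 -0.60757364 -1.43929704]
t 22.75 pos [511.6 325.5 240.1] yaw 3.95 offset cm [0.14 0.06 0.31] rotz -0.05
```

Three mm more, then check the force.

Emit:
{"name": "step_arm", "arguments": {
  "plan": [
    {"offset": [0, 0, 0.1], "rot": [0, 0, 0], "gripper": 0.8},
    {"offset": [0, 0, 0.2], "rot": [0, 0, 0], "gripper": 0.8},
    {"offset": [0, 0, 0.3], "rot": [0, 0, 0], "gripper": 0.8},
    {"offset": [0, 0, 0.3], "rot": [0, 0, 0], "gripper": 0.8}
  ]
}}

```text
time_s: 23.15
eef_pos: [511.7, 325.6, 237.4]
ee_rot: [-0.0, 0.999, 0.035, 0.0]
force: [-0.9, -0.1, -1.7]
grip_width: 0.171
grip_force: 49.4
```

Emit:
{"name": "step_arm", "arguments": {
  "plan": [
    {"offset": [0, 0, 0.1], "rot": [0, 0, 0], "gripper": 0.8},
    {"offset": [0, 0, 0.2], "rot": [0, 0, 0], "gripper": 0.8},
    {"offset": [0, 0, 0.2], "rot": [0, 0, 0], "gripper": 0.8}
  ]
}}

```text
time_s: 23.45
eef_pos: [511.7, 325.6, 237.0]
ee_rot: [-0.0, 0.999, 0.035, 0.001]
force: [-4.2, -2.0, 9.9]
grip_width: 0.168
grip_force: 50.7
```

Emit:
{"name": "step_arm", "arguments": {
  "plan": [
    {"offset": [0, 0, 0], "rot": [0, 0, 0], "gripper": 2.0},
    {"offset": [0, 0, 0], "rot": [0, 0, 0], "gripper": 2.6},
    {"offset": [0, 0, 0], "rot": [0, 0, 0], "gripper": 3.2},
    {"offset": [0, 0, 0], "rot": [0, 0, 0], "gripper": 3.6},
    {"offset": [0, 0, -0.8], "rot": [0, 0, 0], "gripper": 3.6},
    {"offset": [0, 0, -2.5], "rot": [0, 0, 0], "gripper": 3.6},
    {"offset": [0, 0, -5], "rot": [0, 0, 0], "gripper": 3.6},
    {"offset": [0, 0, -8], "rot": [0, 0, 0], "gripper": 3.6},
    {"offset": [0, 0, -9], "rot": [0, 0, 0], "gripper": 3.6},
    {"offset": [0, 0, -9], "rot": [0, 0, 0], "gripper": 3.6}
  ]
}}

```text
time_s: 24.45
eef_pos: [511.8, 325.6, 326.8]
ee_rot: [-0.0, 0.999, 0.035, 0.001]
force: [-0.2, 0.7, -1.1]
grip_width: 0.419
grip_force: 0.0
```

```bash
python3 - <<'E'
from h import *
s=sense(); print(s["grip_width"]*85,s["force"])
c,P=cam("wrist"); knobs(c,P,lo=150,hi=200,names=["orange"]); 
c,P=cam("side"); save("s5.png",cv2.resize(c[100:400,160:440],None,fx=2,fy=2)) 
c,P=cam("top"); print("top"); knobs(c,P,lo=98,hi=125,box=(380,700,-310,-190)); 
knobs(c,P,lo=150,hi=200,names=["orange"],box=(400,700,200,400))
go(580.5,-252.7,260)
E
```

```text
35.60384800278821 [-0.22077643  0.70447035 -1.12803617]
orange 145 med [509.1 324.1 182.4] mid [511.4 325.8 181.2] size [17.  16.   5.6] rect [241.6 704.3] [ 20.9 951.5] 35.5
top
orange none 0
yellow 33 med [ 418.3 -248.8  115.3] mid [ 417.1 -249.4  115. ] size [13.2 15.3  5.1] rect [ 417.1 -249.4] [13.2 15.4] 0.6
green 21 med [ 578.8 -250.   116.9] mid [ 577.6 -250.9  116.7] size [13.5 12.1  5.2] rect [ 577.6 -251.3] [13.5 13.6] 0.1
blue 32 med [ 507.4 -250.3  114.7] mid [ 507.5 -248.9  115.1] size [13.6 13.9  4.9] rect [ 507.4 -248.8] [13.6 14.3] 0.5
orange 11 med [503.4 322.8 182.6] mid [505.3 326.1 183.4] size [ 4.6 15.5  7.1] rect [504.5 325.9] [ 5.  15.9] 9.4
t 24.6 pos [511.4 325.4 323.8] yaw 3.95 offset cm [ 2.92 58.15  6.42] rotz None
```

View pics/s5.png

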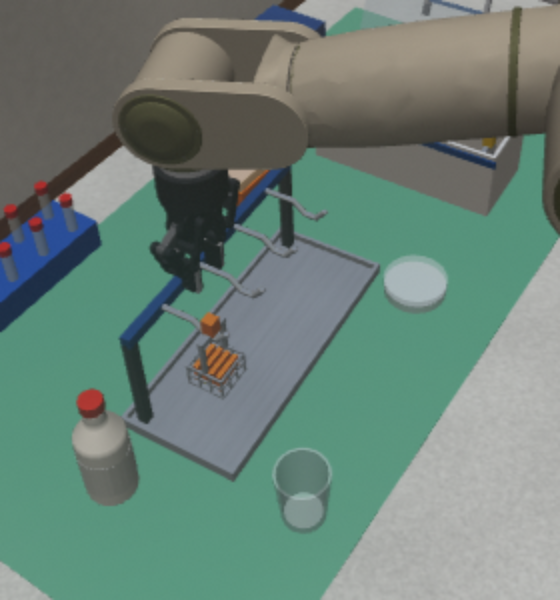

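Side view: orange hangs on hook D, its knob at (210,324). Yellow has been knocked a little, and I'll re-measure it before its grasp. Next is green.

Emit:
{"name": "step_arm", "arguments": {
  "plan": [
    {"offset": [0.1, 3, 0], "rot": [0, 0, 0], "gripper": 3.6},
    {"offset": [0.4, 7.5, 0], "rot": [0, 0, 0], "gripper": 3.6},
    {"offset": [0.6, 12, 0], "rot": [0, 0, 0], "gripper": 3.6},
    {"offset": [0.8, 16.5, 0], "rot": [0, 0, 0], "gripper": 3.6},
    {"offset": [1, 21, 0], "rot": [0, 0, 0], "gripper": 3.6},
    {"offset": [1.3, 25.5, 0], "rot": [0, 0, 0], "gripper": 3.6},
    {"offset": [1.5, 30, 0], "rot": [0, 0, 0], "gripper": 3.6},
    {"offset": [1.7, 34.5, 0], "rot": [0, 0, 0], "gripper": 3.6},
    {"offset": [1.9, 39, 0], "rot": [0, 0, 0], "gripper": 3.6},
    {"offset": [2.1, 43.5, 0], "rot": [0, 0, 0], "gripper": 3.6},
    {"offset": [2.4, 48, 1], "rot": [0, 0, 0], "gripper": 3.6},
    {"offset": [2.6, 52, 2], "rot": [0, 0, 0], "gripper": 3.6}
  ]
}}

```text
time_s: 25.8
eef_pos: [573.2, -193.6, 303.8]
ee_rot: [-0.0, 0.999, 0.034, -0.001]
force: [0.3, -0.2, 0.5]
grip_width: 0.423
grip_force: 0.0
```

Emit:
{"name": "step_arm", "arguments": {
  "plan": [
    {"offset": [0.1, 3, 2], "rot": [0, 0, 0], "gripper": 3.6},
    {"offset": [0.2, 5, 3.6], "rot": [0, 0, 0], "gripper": 3.6},
    {"offset": [0.25, 6.2, 4.7], "rot": [0, 0, 0], "gripper": 3.6},
    {"offset": [0.25, 6.2, 4.7], "rot": [0, 0, 0], "gripper": 3.6},
    {"offset": [0.25, 6.2, 4.7], "rot": [0, 0, 0], "gripper": 3.6},
    {"offset": [0.25, 6.2, 4.7], "rot": [0, 0, 0], "gripper": 3.6}
  ]
}}

```text
time_s: 26.4
eef_pos: [580.6, -252.1, 259.4]
ee_rot: [0.0, 0.999, 0.035, 0.001]
force: [-0.0, 0.2, 0.3]
grip_width: 0.421
grip_force: 0.0
```

```bash
python3 - <<'E'
from h import *
go(580.5,-252.7,168,4)
c,P=cam("wrist"); knobs(c,P,lo=100,hi=120,box=(400,700,-300,-200))
E
```

```text
t 26.4 pos [ 580.6 -252.1  259.4] yaw 4.03 offset cm [-0.02  0.06  9.14] rotz 0.03
orange none 0
yellow none 0
green 469 med [ 581.2 -252.8  114.5] mid [ 580.9 -252.9  114.3] size [15.  14.8  2.9] rect [ 580.9 -252.8] [16.4 15.4] 4.8
blue 369 med [ 510.2 -250.2  114.4] mid [ 509.1 -250.2  113.2] size [15.6 14.8  4.8] rect [ 509.  -250.3] [15.9 17.5] 89.9
```

Emit:
{"name": "step_arm", "arguments": {
  "plan": [
    {"offset": [0, 0.05, 1.5], "rot": [0, 0, 0], "gripper": 3.6},
    {"offset": [0, 0.05, 3.5], "rot": [0, 0, 0], "gripper": 3.6},
    {"offset": [0, 0.05, 5.5], "rot": [0, 0, 0], "gripper": 3.6},
    {"offset": [0, 0.05, 7.5], "rot": [0, 0, 0], "gripper": 3.6},
    {"offset": [0, 0.05, 8.8], "rot": [0, 0, 0], "gripper": 3.6},
    {"offset": [0, 0.05, 9.1], "rot": [0, 0, 0], "gripper": 3.6},
    {"offset": [0, 0.05, 9.1], "rot": [0, 0, 0], "gripper": 2.8},
    {"offset": [0, 0.05, 9.1], "rot": [0, 0, 0], "gripper": 2.2},
    {"offset": [0, 0.05, 9.1], "rot": [0, 0, 0], "gripper": 1.6},
    {"offset": [0, 0.05, 9.1], "rot": [0, 0, 0], "gripper": 0.8},
    {"offset": [0, 0.05, 9.1], "rot": [0, 0, 0], "gripper": 0.8},
    {"offset": [0, 0.05, 9.1], "rot": [0, 0, 0], "gripper": 0.8}
  ],
  "squeeze": 50
}}

```text
time_s: 27.65
eef_pos: [580.7, -253.6, 168.6]
ee_rot: [0.0, 0.999, 0.035, 0.001]
force: [-0.3, 2.1, 5.9]
grip_width: 0.17
grip_force: 50.6
```

Emit:
{"name": "step_arm", "arguments": {
  "plan": [
    {"offset": [0, 0, -0.5], "rot": [0, 0, 0], "gripper": 0.8},
    {"offset": [0, 0, -1.5], "rot": [0, 0, 0], "gripper": 0.8},
    {"offset": [0, 0, -3.5], "rot": [0, 0, 0], "gripper": 0.8},
    {"offset": [0, 0, -6], "rot": [0, 0, 0], "gripper": 0.8},
    {"offset": [0, 0, -8.5], "rot": [0, 0, 0], "gripper": 0.8},
    {"offset": [0, 0, -11], "rot": [0, 0, 0], "gripper": 0.8},
    {"offset": [0, 0, -13.2], "rot": [0, 0, 0], "gripper": 0.8},
    {"offset": [0, 0, -14.4], "rot": [0, 0, 0], "gripper": 0.8},
    {"offset": [0, 0, -14.4], "rot": [0, 0, 0], "gripper": 0.8}
  ]
}}

```text
time_s: 28.55
eef_pos: [580.4, -253.8, 313.1]
ee_rot: [0.001, 0.999, 0.034, 0.001]
force: [0.1, -0.5, -1.0]
grip_width: 0.171
grip_force: 49.9
```

Emit:
{"name": "step_arm", "arguments": {
  "plan": [
    {"offset": [-0.4, -1, 0], "rot": [0, 0, 0], "gripper": 0.8},
    {"offset": [-1, -3, 0], "rot": [0, 0, 0], "gripper": 0.8},
    {"offset": [-1.9, -5.5, 0], "rot": [0, 0, 0], "gripper": 0.8},
    {"offset": [-2.9, -8.2, 0], "rot": [0, 0, 0], "gripper": 0.8},
    {"offset": [-3.9, -11, 0], "rot": [0, 0, 0], "gripper": 0.8},
    {"offset": [-4.9, -13.8, 0], "rot": [0, 0, 0], "gripper": 0.8},
    {"offset": [-5.9, -16.6, 0], "rot": [0, 0, 0], "gripper": 0.8},
    {"offset": [-6.9, -19.3, 0], "rot": [0, 0, 0], "gripper": 0.8},
    {"offset": [-7.8, -22, 0], "rot": [0, 0, 0], "gripper": 0.8},
    {"offset": [-8.6, -24.2, 0], "rot": [0, 0, 0], "gripper": 0.8},
    {"offset": [-9.3, -26, 0], "rot": [0, 0, 0], "gripper": 0.8}
  ]
}}

```text
time_s: 29.65
eef_pos: [468.6, 0.6, 310.3]
ee_rot: [-0.0, 0.999, 0.035, -0.001]
force: [0.6, -0.3, -1.5]
grip_width: 0.173
grip_force: 49.8
```

Emit:
{"name": "step_arm", "arguments": {
  "plan": [
    {"offset": [0, -2.5, 0], "rot": [0, 0, 0], "gripper": 0.8},
    {"offset": [0, -5, 0], "rot": [0, 0, 0], "gripper": 0.8},
    {"offset": [0, -8, 0], "rot": [0, 0, 0], "gripper": 0.8},
    {"offset": [0, -11, 0], "rot": [0, 0, 0], "gripper": 0.8},
    {"offset": [0, -14, 0], "rot": [0, 0, 0], "gripper": 0.8},
    {"offset": [0, -17, 0], "rot": [0, 0, 0], "gripper": 0.8},
    {"offset": [0, -20, 0], "rot": [0, 0, 0], "gripper": 0.8},
    {"offset": [0, -22.5, 0], "rot": [0, 0, 0], "gripper": 0.8},
    {"offset": [0, -24.2, 0.5], "rot": [0, 0, 0], "gripper": 0.8},
    {"offset": [0, -24.2, 2], "rot": [0, 0, 0], "gripper": 0.8},
    {"offset": [0, -24.2, 3], "rot": [0, 0, 0], "gripper": 0.8},
    {"offset": [0, -24.2, 3], "rot": [0, 0, 0], "gripper": 0.8}
  ]
}}

```text
time_s: 30.85
eef_pos: [452.2, 240.4, 279.4]
ee_rot: [0.001, 0.999, 0.034, -0.002]
force: [-0.2, 0.2, -0.9]
grip_width: 0.17
grip_force: 49.8
```

```bash
cat >> h.py <<'E'
def hook(P,c,y0,x0=480):
    z=P[...,2];S=cv2.cvtColor(c,cv2.COLOR_RGB2HSV)[...,1]
    k=P[(z>140)&(z<180)&(S<90)&(abs(P[...,1]-y0)<14)&(P[...,0]<568)&(P[...,0]>x0)]
    for xx in range(486,570,6):
        j=k[abs(k[:,0]-xx)<3]
        if len(j): print("   ",xx,np.median(j[:,1]).round(1),np.percentile(j[:,2],90).round(1),len(j))
E
python3 - <<'E'
from h import *
s=sense(); print(s["grip_width"]*85,s["grip_force"],s["force"])
go(518,245.5,261,4)
c,P=cam("wrist"); knobs(c,P,lo=200,hi=225,names=["green"],box=(400,700,200,300)); hook(P,c,245)
E
```

```text
14.468699041674407 49.7605562210083 [-0.23360439  0.20721517 -0.94752592]
t 30.85 pos [452.2 240.4 279.4] yaw 3.94 offset cm [ 6.6  -0.06  1.81] rotz -0.06
green 393 med [457.8 240.2 224.5] mid [452.5 240.5 222.5] size [16.2 14.4  4.9] rect [452.2 240.3] [17.5 15. ] 3.6
    492 243.9 169.4 42
    498 244.2 169.6 145
    504 244.2 164.3 149
    510 244.5 157.1 130
    516 244.9 154.0 125
    522 245.4 154.1 122
    528 245.8 157.6 132
    534 246.1 162.8 135
    540 246.7 168.9 151
    546 247.5 170.0 136
    552 247.9 170.1 128
    558 248.4 170.1 130
    564 248.8 170.3 124
```

Emit:
{"name": "step_arm", "arguments": {
  "plan": [
    {"offset": [0, 0, 0.8], "rot": [0, 0, 0], "gripper": 0.8},
    {"offset": [0, 0, 1.6], "rot": [0, 0, 0], "gripper": 0.8},
    {"offset": [0.2, 0, 1.9], "rot": [0, 0, 0], "gripper": 0.8},
    {"offset": [1, 0, 1.9], "rot": [0, 0, 0], "gripper": 0.8},
    {"offset": [2, 0, 1.9], "rot": [0, 0, 0], "gripper": 0.8},
    {"offset": [3, 0, 1.9], "rot": [0, 0, 0], "gripper": 0.8},
    {"offset": [4, 0, 1.9], "rot": [0, 0, 0], "gripper": 0.8},
    {"offset": [5, 0, 1.9], "rot": [0, 0, 0], "gripper": 0.8},
    {"offset": [6, 0, 1.9], "rot": [0, 0, 0], "gripper": 0.8},
    {"offset": [6.6, 0, 1.9], "rot": [0, 0, 0], "gripper": 0.8},
    {"offset": [6.6, 0, 1.9], "rot": [0, 0, 0], "gripper": 0.8},
    {"offset": [6.6, 0, 1.9], "rot": [0, 0, 0], "gripper": 0.8}
  ]
}}

```text
time_s: 32.1
eef_pos: [518.6, 245.4, 262.3]
ee_rot: [0.0, 0.999, 0.035, -0.0]
force: [0.3, -0.2, -1.8]
grip_width: 0.172
grip_force: 49.8
```

Emit:
{"name": "step_arm", "arguments": {
  "plan": [
    {"offset": [0, 0, 0.4], "rot": [0, 0, 0], "gripper": 0.8},
    {"offset": [0, 0, 0.8], "rot": [0, 0, 0], "gripper": 0.8},
    {"offset": [0, 0, 1.2], "rot": [0, 0, 0], "gripper": 0.8},
    {"offset": [0, 0, 1.6], "rot": [0, 0, 0], "gripper": 0.8},
    {"offset": [0, 0, 1.9], "rot": [0, 0, 0], "gripper": 0.8},
    {"offset": [0, 0, 2.1], "rot": [0, 0, 0], "gripper": 0.8},
    {"offset": [0, 0, 2.25], "rot": [0, 0, 0], "gripper": 0.8},
    {"offset": [0, 0, 2.3], "rot": [0, 0, 0], "gripper": 0.8},
    {"offset": [0, 0, 2.3], "rot": [0, 0, 0], "gripper": 0.8}
  ]
}}

```text
time_s: 33.0
eef_pos: [518.7, 245.3, 239.4]
ee_rot: [-0.0, 0.999, 0.035, 0.0]
force: [-0.6, -0.1, -1.1]
grip_width: 0.173
grip_force: 49.8
```

Emit:
{"name": "step_arm", "arguments": {
  "plan": [
    {"offset": [0, 0, 0.1], "rot": [0, 0, 0], "gripper": 0.8},
    {"offset": [0, 0, 0.2], "rot": [0, 0, 0], "gripper": 0.8},
    {"offset": [0, 0, 0.2], "rot": [0, 0, 0], "gripper": 0.8}
  ]
}}

```text
time_s: 33.3
eef_pos: [518.7, 245.3, 237.3]
ee_rot: [0.0, 0.999, 0.035, -0.0]
force: [-1.2, 0.5, -0.8]
grip_width: 0.173
grip_force: 49.8
```

Emit:
{"name": "step_arm", "arguments": {
  "plan": [
    {"offset": [0, 0, 0.1], "rot": [0, 0, 0], "gripper": 0.8},
    {"offset": [0, 0, 0.15], "rot": [0, 0, 0], "gripper": 0.8},
    {"offset": [0, 0, 0.15], "rot": [0, 0, 0], "gripper": 0.8}
  ]
}}

```text
time_s: 33.6
eef_pos: [518.8, 245.4, 236.3]
ee_rot: [-0.0, 0.999, 0.035, 0.0]
force: [0.2, -0.4, 2.2]
grip_width: 0.17
grip_force: 50.3
```

Emit:
{"name": "step_arm", "arguments": {
  "plan": [
    {"offset": [0, 0, 0], "rot": [0, 0, 0], "gripper": 2.0},
    {"offset": [0, 0, 0], "rot": [0, 0, 0], "gripper": 2.6},
    {"offset": [0, 0, 0], "rot": [0, 0, 0], "gripper": 3.2},
    {"offset": [0, 0, 0], "rot": [0, 0, 0], "gripper": 3.6},
    {"offset": [0, 0, -0.8], "rot": [0, 0, 0], "gripper": 3.6},
    {"offset": [0, 0, -2.5], "rot": [0, 0, 0], "gripper": 3.6},
    {"offset": [0, 0, -5], "rot": [0, 0, 0], "gripper": 3.6},
    {"offset": [0, 0, -8], "rot": [0, 0, 0], "gripper": 3.6},
    {"offset": [0, 0, -9], "rot": [0, 0, 0], "gripper": 3.6},
    {"offset": [0, 0, -9], "rot": [0, 0, 0], "gripper": 3.6}
  ]
}}

```text
time_s: 34.6
eef_pos: [518.9, 245.4, 327.2]
ee_rot: [-0.0, 0.999, 0.035, 0.001]
force: [0.5, 0.0, -0.2]
grip_width: 0.421
grip_force: 0.0
```

```bash
python3 - <<'E'
from h import *
s=sense(); print(s["grip_width"]*85,s["force"])
c,P=cam("wrist"); knobs(c,P,lo=150,hi=200,names=["orange","green"],box=(400,600,200,380)) 
c,P=cam("top"); print("top"); knobs(c,P,lo=98,hi=125,box=(380,700,-310,-190)); knobs(c,P,lo=150,hi=200,names=["orange","green"],box=(400,600,200,380))
go(509,-250.5,260)
E
```

```text
35.7452879119878 [ 0.50204442  0.00668588 -0.15552733]
orange 281 med [511.3 325.6 182.3] mid [512.2 325.6 181.4] size [15.4 16.3  4.2] rect [512.  325.5] [16.  16.9] 4.2
green 477 med [519.3 245.5 182.5] mid [519.1 245.4 181.7] size [15.  14.8  4. ] rect [518.7 245.4] [16.3 15.4] 3.8
top
orange none 0
yellow 26 med [ 415.8 -249.4  114.8] mid [ 417.1 -249.5  115.9] size [13.2 15.4  5.5] rect [ 417.1 -249.6] [13.2 15.9] 1.1
green none 0
blue 34 med [ 507.5 -247.9  114.1] mid [ 507.5 -248.8  114.9] size [13.4 13.6  6.2] rect [ 507.3 -248.5] [13.8 14.7] 0.2
orange none 1
green none 0
t 34.7 pos [518.5 245.2 324.7] yaw 3.95 offset cm [-4.35 49.39  6.49] rotz None
```

Emit:
{"name": "step_arm", "arguments": {
  "plan": [
    {"offset": [-0.3, 3, 0], "rot": [0, 0, 0], "gripper": 3.6},
    {"offset": [-0.6, 7, 0], "rot": [0, 0, 0], "gripper": 3.6},
    {"offset": [-1, 11.5, 0], "rot": [0, 0, 0], "gripper": 3.6},
    {"offset": [-1.4, 16, 0], "rot": [0, 0, 0], "gripper": 3.6},
    {"offset": [-1.8, 20.5, 0], "rot": [0, 0, 0], "gripper": 3.6},
    {"offset": [-2.2, 25, 0], "rot": [0, 0, 0], "gripper": 3.6},
    {"offset": [-2.6, 29.5, 0], "rot": [0, 0, 0], "gripper": 3.6},
    {"offset": [-3, 34, 0], "rot": [0, 0, 0], "gripper": 3.6},
    {"offset": [-3.4, 38.5, 0], "rot": [0, 0, 0], "gripper": 3.6},
    {"offset": [-3.8, 43, 1], "rot": [0, 0, 0], "gripper": 3.6},
    {"offset": [-4.2, 47, 3], "rot": [0, 0, 0], "gripper": 3.6},
    {"offset": [-4.4, 49.4, 5], "rot": [0, 0, 0], "gripper": 3.6}
  ]
}}

```text
time_s: 35.9
eef_pos: [508.0, -253.1, 273.6]
ee_rot: [-0.001, 0.999, 0.033, -0.001]
force: [-0.0, 0.1, -0.4]
grip_width: 0.422
grip_force: 0.0
```

Emit:
{"name": "step_arm", "arguments": {
  "plan": [
    {"offset": [0, 0, 1.6], "rot": [0, 0, 0], "gripper": 3.6},
    {"offset": [0, 0, 1.6], "rot": [0, 0, 0], "gripper": 3.6},
    {"offset": [0, 0, 1.6], "rot": [0, 0, 0], "gripper": 3.6},
    {"offset": [0, 0, 1.6], "rot": [0, 0, 0], "gripper": 3.6},
    {"offset": [0, 0, 1.6], "rot": [0, 0, 0], "gripper": 3.6}
  ]
}}

```text
time_s: 36.4
eef_pos: [509.1, -250.1, 260.7]
ee_rot: [0.0, 0.999, 0.035, 0.001]
force: [0.1, 0.5, -0.1]
grip_width: 0.425
grip_force: 0.0
```

```bash
python3 - <<'E'
from h import *
go(509.5,-250.4,168,4)
c,P=cam("wrist"); knobs(c,P,lo=100,hi=120,box=(400,700,-290,-210),names=["blue"])
E
```

```text
t 36.4 pos [ 509.1 -250.1  260.7] yaw 4.0 offset cm [0.02 0.02 9.27] rotz 0.0
blue 474 med [ 509.1 -250.3  114.5] mid [ 508.8 -250.3  114.1] size [15.  14.7  3.2] rect [ 509.  -250.4] [16.7 15.4] 3.4
```

Emit:
{"name": "step_arm", "arguments": {
  "plan": [
    {"offset": [0, 0, 1.5], "rot": [0, 0, 0], "gripper": 3.6},
    {"offset": [0, 0, 3.5], "rot": [0, 0, 0], "gripper": 3.6},
    {"offset": [0, 0, 5.5], "rot": [0, 0, 0], "gripper": 3.6},
    {"offset": [0, 0, 7.5], "rot": [0, 0, 0], "gripper": 3.6},
    {"offset": [0, 0, 8.8], "rot": [0, 0, 0], "gripper": 3.6},
    {"offset": [0, 0, 9.2], "rot": [0, 0, 0], "gripper": 3.6},
    {"offset": [0, 0, 9.2], "rot": [0, 0, 0], "gripper": 2.8},
    {"offset": [0, 0, 9.2], "rot": [0, 0, 0], "gripper": 2.2},
    {"offset": [0, 0, 9.2], "rot": [0, 0, 0], "gripper": 1.6},
    {"offset": [0, 0, 9.2], "rot": [0, 0, 0], "gripper": 0.8},
    {"offset": [0, 0, 9.2], "rot": [0, 0, 0], "gripper": 0.8},
    {"offset": [0, 0, 9.2], "rot": [0, 0, 0], "gripper": 0.8}
  ],
  "squeeze": 50
}}

```text
time_s: 37.65
eef_pos: [509.3, -250.8, 169.0]
ee_rot: [0.001, 0.999, 0.035, 0.001]
force: [0.5, -0.3, 5.7]
grip_width: 0.171
grip_force: 51.2
```

Emit:
{"name": "step_arm", "arguments": {
  "plan": [
    {"offset": [0, 0, -0.5], "rot": [0, 0, 0], "gripper": 0.8},
    {"offset": [0, 0, -1.5], "rot": [0, 0, 0], "gripper": 0.8},
    {"offset": [0, 0, -3.5], "rot": [0, 0, 0], "gripper": 0.8},
    {"offset": [0, 0, -6], "rot": [0, 0, 0], "gripper": 0.8},
    {"offset": [0, 0, -8.5], "rot": [0, 0, 0], "gripper": 0.8},
    {"offset": [0, 0, -11], "rot": [0, 0, 0], "gripper": 0.8},
    {"offset": [0, 0, -13.2], "rot": [0, 0, 0], "gripper": 0.8},
    {"offset": [0, 0, -14.4], "rot": [0, 0, 0], "gripper": 0.8},
    {"offset": [0, 0, -14.4], "rot": [0, 0, 0], "gripper": 0.8}
  ]
}}

```text
time_s: 38.55
eef_pos: [509.1, -250.6, 313.5]
ee_rot: [0.001, 0.999, 0.035, 0.001]
force: [-0.6, -0.3, -1.9]
grip_width: 0.17
grip_force: 50.4
```

Emit:
{"name": "step_arm", "arguments": {
  "plan": [
    {"offset": [-0.1, -1, 0], "rot": [0, 0, 0], "gripper": 0.8},
    {"offset": [-0.2, -3, 0], "rot": [0, 0, 0], "gripper": 0.8},
    {"offset": [-0.3, -5.5, 0], "rot": [0, 0, 0], "gripper": 0.8},
    {"offset": [-0.4, -8.2, 0], "rot": [0, 0, 0], "gripper": 0.8},
    {"offset": [-0.6, -11, 0], "rot": [0, 0, 0], "gripper": 0.8},
    {"offset": [-0.7, -13.8, 0], "rot": [0, 0, 0], "gripper": 0.8},
    {"offset": [-0.9, -16.6, 0], "rot": [0, 0, 0], "gripper": 0.8},
    {"offset": [-1, -19.4, 0], "rot": [0, 0, 0], "gripper": 0.8},
    {"offset": [-1.1, -22.2, 0], "rot": [0, 0, 0], "gripper": 0.8},
    {"offset": [-1.3, -25, 0], "rot": [0, 0, 0], "gripper": 0.8},
    {"offset": [-1.4, -27.8, 0], "rot": [0, 0, 0], "gripper": 0.8},
    {"offset": [-1.5, -30.5, 0], "rot": [0, 0, 0], "gripper": 0.8}
  ]
}}

```text
time_s: 39.75
eef_pos: [471.8, 54.4, 310.6]
ee_rot: [-0.0, 0.999, 0.035, -0.001]
force: [0.6, 0.7, -0.6]
grip_width: 0.175
grip_force: 50.3
```

Emit:
{"name": "step_arm", "arguments": {
  "plan": [
    {"offset": [-0.1, -2.6, 0], "rot": [0, 0, 0], "gripper": 0.8},
    {"offset": [-0.3, -5.2, 0], "rot": [0, 0, 0], "gripper": 0.8},
    {"offset": [-0.4, -7.6, 0], "rot": [0, 0, 0], "gripper": 0.8},
    {"offset": [-0.5, -9.6, 0], "rot": [0, 0, 0], "gripper": 0.8},
    {"offset": [-0.6, -10.9, 0.5], "rot": [0, 0, 0], "gripper": 0.8},
    {"offset": [-0.6, -10.9, 2], "rot": [0, 0, 0], "gripper": 0.8},
    {"offset": [-0.6, -10.9, 3], "rot": [0, 0, 0], "gripper": 0.8},
    {"offset": [-0.6, -10.9, 3], "rot": [0, 0, 0], "gripper": 0.8},
    {"offset": [-0.6, -10.9, 3], "rot": [0, 0, 0], "gripper": 0.8}
  ]
}}

```text
time_s: 40.65
eef_pos: [459.4, 160.8, 281.8]
ee_rot: [0.0, 0.999, 0.034, -0.0]
force: [-0.0, 0.5, 0.2]
grip_width: 0.174
grip_force: 50.3
```

```bash
python3 - <<'E'
from h import *
s=sense(); print(s["grip_width"]*85,s["grip_force"],s["force"])
go(524,166,261,4)
c,P=cam("wrist"); knobs(c,P,lo=200,hi=230,names=["blue"],box=(400,500,100,200)); hook(P,c,166)
E
```

```text
14.756113885455134 50.27451038360596 [-0.0468099   0.48113344  0.16730382]
t 40.65 pos [459.4 160.8 281.8] yaw 3.93 offset cm [ 6.49 -0.08  2.08] rotz -0.07
blue 1168 med [459.8 160.8 227.3] mid [459.1 160.8 226.4] size [15.5 14.3  4.2] rect [460.1 165.6] [20.3 24.7] 4.7
    486 162.7 152.6 131
    498 163.9 169.7 47
    504 164.5 169.3 146
    510 164.8 164.1 150
    516 164.8 156.6 126
    522 165.4 154.0 121
    528 165.7 153.9 122
    534 166.1 157.9 130
    540 166.5 163.4 133
    546 166.9 169.5 143
    552 167.3 170.1 128
    558 168.1 169.9 119
    564 168.7 170.1 127
```

Emit:
{"name": "step_arm", "arguments": {
  "plan": [
    {"offset": [0, 0, 0.8], "rot": [0, 0, 0], "gripper": 0.8},
    {"offset": [0, 0, 1.6], "rot": [0, 0, 0], "gripper": 0.8},
    {"offset": [0.2, 0, 2], "rot": [0, 0, 0], "gripper": 0.8},
    {"offset": [1, 0, 2], "rot": [0, 0, 0], "gripper": 0.8},
    {"offset": [2, 0, 2], "rot": [0, 0, 0], "gripper": 0.8},
    {"offset": [3, 0, 2], "rot": [0, 0, 0], "gripper": 0.8},
    {"offset": [4, 0, 2], "rot": [0, 0, 0], "gripper": 0.8},
    {"offset": [5, 0, 2], "rot": [0, 0, 0], "gripper": 0.8},
    {"offset": [6, 0, 2], "rot": [0, 0, 0], "gripper": 0.8},
    {"offset": [6.5, 0, 2], "rot": [0, 0, 0], "gripper": 0.8},
    {"offset": [6.5, 0, 2], "rot": [0, 0, 0], "gripper": 0.8},
    {"offset": [6.5, 0, 2], "rot": [0, 0, 0], "gripper": 0.8}
  ]
}}

```text
time_s: 41.9
eef_pos: [524.1, 165.5, 261.8]
ee_rot: [0.0, 0.999, 0.035, -0.0]
force: [0.0, 1.0, -0.6]
grip_width: 0.174
grip_force: 50.3
```

Emit:
{"name": "step_arm", "arguments": {
  "plan": [
    {"offset": [0, 0, 0.4], "rot": [0, 0, 0], "gripper": 0.8},
    {"offset": [0, 0, 0.8], "rot": [0, 0, 0], "gripper": 0.8},
    {"offset": [0, 0, 1.2], "rot": [0, 0, 0], "gripper": 0.8},
    {"offset": [0, 0, 1.6], "rot": [0, 0, 0], "gripper": 0.8},
    {"offset": [0, 0, 1.9], "rot": [0, 0, 0], "gripper": 0.8},
    {"offset": [0, 0, 2.1], "rot": [0, 0, 0], "gripper": 0.8},
    {"offset": [0, 0, 2.3], "rot": [0, 0, 0], "gripper": 0.8},
    {"offset": [0, 0, 2.4], "rot": [0, 0, 0], "gripper": 0.8},
    {"offset": [0, 0, 2.4], "rot": [0, 0, 0], "gripper": 0.8}
  ]
}}

```text
time_s: 42.8
eef_pos: [524.2, 165.5, 237.8]
ee_rot: [0.0, 0.999, 0.034, -0.0]
force: [0.8, -0.3, -1.0]
grip_width: 0.17
grip_force: 50.3
```

Emit:
{"name": "step_arm", "arguments": {
  "plan": [
    {"offset": [0, 0, 0.05], "rot": [0, 0, 0], "gripper": 0.8},
    {"offset": [0, 0, 0.1], "rot": [0, 0, 0], "gripper": 0.8},
    {"offset": [0, 0, 0.1], "rot": [0, 0, 0], "gripper": 0.8}
  ]
}}

```text
time_s: 43.1
eef_pos: [524.2, 165.6, 237.0]
ee_rot: [-0.0, 0.999, 0.035, 0.0]
force: [0.5, -0.1, -0.9]
grip_width: 0.174
grip_force: 50.3
```

Emit:
{"name": "step_arm", "arguments": {
  "plan": [
    {"offset": [0, 0, 0.05], "rot": [0, 0, 0], "gripper": 0.8},
    {"offset": [0, 0, 0.1], "rot": [0, 0, 0], "gripper": 0.8},
    {"offset": [0, 0, 0.1], "rot": [0, 0, 0], "gripper": 0.8}
  ]
}}

```text
time_s: 43.4
eef_pos: [524.3, 165.6, 236.7]
ee_rot: [0.0, 0.999, 0.035, 0.0]
force: [-1.9, -0.7, 5.4]
grip_width: 0.174
grip_force: 51.3
```

Emit:
{"name": "step_arm", "arguments": {
  "plan": [
    {"offset": [0, 0, 0], "rot": [0, 0, 0], "gripper": 2.0},
    {"offset": [0, 0, 0], "rot": [0, 0, 0], "gripper": 2.6},
    {"offset": [0, 0, 0], "rot": [0, 0, 0], "gripper": 3.2},
    {"offset": [0, 0, 0], "rot": [0, 0, 0], "gripper": 3.6},
    {"offset": [0, 0, -0.8], "rot": [0, 0, 0], "gripper": 3.6},
    {"offset": [0, 0, -2.5], "rot": [0, 0, 0], "gripper": 3.6},
    {"offset": [0, 0, -5], "rot": [0, 0, 0], "gripper": 3.6},
    {"offset": [0, 0, -8], "rot": [0, 0, 0], "gripper": 3.6},
    {"offset": [0, 0, -9], "rot": [0, 0, 0], "gripper": 3.6},
    {"offset": [0, 0, -9], "rot": [0, 0, 0], "gripper": 3.6}
  ]
}}

```text
time_s: 44.4
eef_pos: [524.4, 165.6, 327.1]
ee_rot: [-0.0, 0.999, 0.035, 0.001]
force: [-0.4, 0.1, -1.2]
grip_width: 0.425
grip_force: 0.0
```

```bash
python3 - <<'E'
from h import *
s=sense(); print(s["grip_width"]*85,s["force"])
c,P=cam("wrist"); knobs(c,P,lo=150,hi=200,names=["orange","green","blue"],box=(440,570,140,380)) 
c,P=cam("top"); print("top"); knobs(c,P,lo=98,hi=125,names=["yellow"],box=(380,700,-310,-190))
go(419.5,-251.5,300)
E
```

```text
36.105938892560765 [-0.38800528  0.07276636 -1.19406276]
orange 326 med [512.5 324.3 182.4] mid [512.2 325.4 181.2] size [15.  15.7  4.7] rect [512.  325.5] [15.9 17.3] 3.8
green 459 med [519.4 244.6 182.5] mid [519.  245.2 181.4] size [15.3 15.7  4.7] rect [518.7 245.4] [16.4 16.8] 2.9
blue 481 med [524.3 165.5 182.5] mid [524.  165.5 182.2] size [15.2 14.8  2.9] rect [523.9 165.4] [16.  15.4] 3.4
top
yellow 29 med [ 418.3 -248.8  114.7] mid [ 417.1 -249.3  114.8] size [13.2 15.3  5.5] rect [ 417.1 -249.5] [13.2 15.8] 1.0
t 44.5 pos [524.  165.5 324.7] yaw 3.95 offset cm [-13.29  40.88   2.5 ] rotz None
```

Emit:
{"name": "step_arm", "arguments": {
  "plan": [
    {"offset": [-1, 3, 0], "rot": [0, 0, 0], "gripper": 3.6},
    {"offset": [-2.3, 7, 0], "rot": [0, 0, 0], "gripper": 3.6},
    {"offset": [-3.7, 11.5, 0], "rot": [0, 0, 0], "gripper": 3.6},
    {"offset": [-5.2, 16, 0], "rot": [0, 0, 0], "gripper": 3.6},
    {"offset": [-6.6, 20.5, 0], "rot": [0, 0, 0], "gripper": 3.6},
    {"offset": [-8.1, 25, 0], "rot": [0, 0, 0], "gripper": 3.6},
    {"offset": [-9.6, 29.5, 0], "rot": [0, 0, 0], "gripper": 3.6},
    {"offset": [-11, 34, 0], "rot": [0, 0, 0], "gripper": 3.6},
    {"offset": [-12.4, 38, 1], "rot": [0, 0, 0], "gripper": 3.6},
    {"offset": [-13.3, 40.8, 2.7], "rot": [0, 0, 0], "gripper": 3.6},
    {"offset": [-13.3, 40.8, 2.7], "rot": [0, 0, 0], "gripper": 3.6},
    {"offset": [-13.3, 40.8, 2.7], "rot": [0, 0, 0], "gripper": 3.6}
  ]
}}

```text
time_s: 45.7
eef_pos: [419.3, -250.6, 297.7]
ee_rot: [-0.001, 0.999, 0.034, -0.001]
force: [-0.3, 0.7, 0.3]
grip_width: 0.421
grip_force: 0.0
```

Emit:
{"name": "step_arm", "arguments": {
  "plan": [
    {"offset": [0, 0, 0], "rot": [0, 0, 0], "gripper": 3.6},
    {"offset": [0, 0, 0], "rot": [0, 0, 0], "gripper": 3.6},
    {"offset": [0, 0, 0], "rot": [0, 0, 0], "gripper": 3.6}
  ]
}}

```text
time_s: 46.0
eef_pos: [420.0, -250.0, 299.2]
ee_rot: [0.0, 0.999, 0.035, 0.0]
force: [0.3, -0.1, -0.2]
grip_width: 0.418
grip_force: 0.0
```

```bash
python3 - <<'E'
from h import *
go(419.5,-251.5,168,4)
c,P=cam("wrist"); knobs(c,P,lo=98,hi=125,names=["yellow"],box=(380,700,-300,-200)); save("w7.png",c)
hsv=cv2.cvtColor(c,cv2.COLOR_RGB2HSV)
m=(P[...,2]>80)&(P[...,2]<99)&(P[...,0]>395)&(P[...,0]<470)&(P[...,1]>-295)&(P[...,1]<-200)&(hsv[...,1]<110)
n,l,st,ce=cv2.connectedComponentsWithStats(m.astype(np.uint8))
for i in range(1,n):
    if st[i,4]>25:
        q=P[l==i]; print(st[i],np.median(q,0).round(1),cv2.minAreaRect(q[:,:2].astype(np.float32)))
c,P=cam("side"); save("s7.png",c)
E
```

```text
t 46.0 pos [ 420.  -250.   299.2] yaw 4.03 offset cm [-0.06  0.14 13.12] rotz 0.03
yellow 354 med [ 418.6 -250.9  114.5] mid [ 418.5 -250.7  114.3] size [15.  15.1  2.6] rect [ 418.2 -250.8] [16.3 15.4] 3.7
[296 185  18  11 171] [ 418.5 -233.5   93.4] ((417.7718505859375, -233.7897186279297), (8.818952560424805, 15.700418472290039), 3.5558481216430664)
[333 185  18  11 176] [ 419.9 -267.7   93.4] ((419.6162414550781, -267.7017822265625), (8.302714347839355, 15.91841983795166), 3.21280574798584)
```

View pics/w7.png

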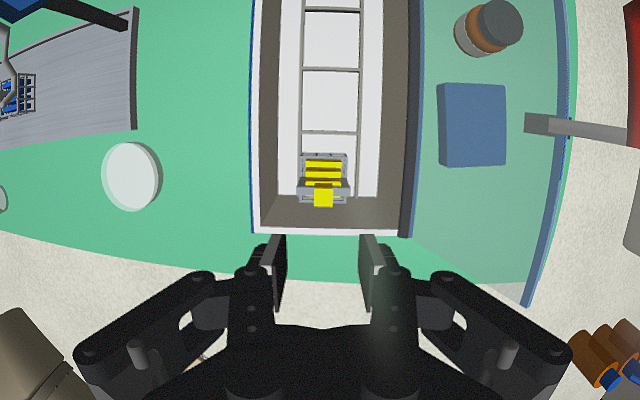

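Wrist view: yellow stands level near the bath's end wall, knob at (323,197). The other baskets are out of the bath.

Emit:
{"name": "step_arm", "arguments": {
  "plan": [
    {"offset": [-0.1, 0.1, 3], "rot": [0, 0, 0], "gripper": 3.6},
    {"offset": [-0.1, 0.1, 6.5], "rot": [0, 0, 0], "gripper": 3.6},
    {"offset": [-0.1, 0.1, 9.5], "rot": [0, 0, 0], "gripper": 3.6},
    {"offset": [-0.1, 0.1, 11.5], "rot": [0, 0, 0], "gripper": 3.6},
    {"offset": [-0.1, 0.1, 12.7], "rot": [0, 0, 0], "gripper": 3.6},
    {"offset": [-0.1, 0.1, 13.1], "rot": [0, 0, 0], "gripper": 3.6},
    {"offset": [-0.1, 0.1, 13.1], "rot": [0, 0, 0], "gripper": 2.8},
    {"offset": [-0.1, 0.1, 13.1], "rot": [0, 0, 0], "gripper": 2.2},
    {"offset": [-0.1, 0.1, 13.1], "rot": [0, 0, 0], "gripper": 1.6},
    {"offset": [-0.1, 0.1, 13.1], "rot": [0, 0, 0], "gripper": 0.8},
    {"offset": [-0.1, 0.1, 13.1], "rot": [0, 0, 0], "gripper": 0.8},
    {"offset": [-0.1, 0.1, 13.1], "rot": [0, 0, 0], "gripper": 0.8}
  ],
  "squeeze": 50
}}

```text
time_s: 47.3
eef_pos: [419.1, -251.8, 168.9]
ee_rot: [0.0, 0.999, 0.035, 0.001]
force: [0.5, 2.6, 7.1]
grip_width: 0.175
grip_force: 49.8
```

Emit:
{"name": "step_arm", "arguments": {
  "plan": [
    {"offset": [0, 0, -0.5], "rot": [0, 0, 0], "gripper": 0.8},
    {"offset": [0, 0, -1.5], "rot": [0, 0, 0], "gripper": 0.8},
    {"offset": [0, 0, -3.5], "rot": [0, 0, 0], "gripper": 0.8},
    {"offset": [0, 0, -6], "rot": [0, 0, 0], "gripper": 0.8},
    {"offset": [0, 0, -8.5], "rot": [0, 0, 0], "gripper": 0.8},
    {"offset": [0, 0, -11], "rot": [0, 0, 0], "gripper": 0.8},
    {"offset": [0, 0, -13.2], "rot": [0, 0, 0], "gripper": 0.8},
    {"offset": [0, 0, -14.4], "rot": [0, 0, 0], "gripper": 0.8},
    {"offset": [0, 0, -14.4], "rot": [0, 0, 0], "gripper": 0.8}
  ]
}}

```text
time_s: 48.2
eef_pos: [418.8, -251.9, 313.3]
ee_rot: [0.001, 0.999, 0.035, 0.001]
force: [0.9, -0.8, -1.3]
grip_width: 0.173
grip_force: 49.1
```

Emit:
{"name": "step_arm", "arguments": {
  "plan": [
    {"offset": [0.2, -1, 0], "rot": [0, 0, 0], "gripper": 0.8},
    {"offset": [0.6, -3, 0], "rot": [0, 0, 0], "gripper": 0.8},
    {"offset": [1.2, -5.5, 0], "rot": [0, 0, 0], "gripper": 0.8},
    {"offset": [1.7, -8.2, 0], "rot": [0, 0, 0], "gripper": 0.8},
    {"offset": [2.3, -11, 0], "rot": [0, 0, 0], "gripper": 0.8},
    {"offset": [2.9, -13.8, 0], "rot": [0, 0, 0], "gripper": 0.8},
    {"offset": [3.5, -16.6, 0], "rot": [0, 0, 0], "gripper": 0.8},
    {"offset": [4.1, -19.4, 0], "rot": [0, 0, 0], "gripper": 0.8},
    {"offset": [4.7, -22.2, 0], "rot": [0, 0, 0], "gripper": 0.8},
    {"offset": [5.3, -25, 0], "rot": [0, 0, 0], "gripper": 0.8},
    {"offset": [5.9, -27.8, 0], "rot": [0, 0, 0], "gripper": 0.8},
    {"offset": [6.4, -30.3, 0], "rot": [0, 0, 0], "gripper": 0.8}
  ]
}}

```text
time_s: 49.4
eef_pos: [461.0, 56.9, 310.6]
ee_rot: [-0.0, 0.999, 0.035, -0.001]
force: [0.3, 0.1, -0.6]
grip_width: 0.174
grip_force: 49.0
```

Emit:
{"name": "step_arm", "arguments": {
  "plan": [
    {"offset": [0.3, -1.6, 0], "rot": [0, 0, 0], "gripper": 0.8},
    {"offset": [0.5, -2.6, 0.5], "rot": [0, 0, 0], "gripper": 0.8},
    {"offset": [0.5, -2.6, 2], "rot": [0, 0, 0], "gripper": 0.8},
    {"offset": [0.5, -2.6, 3], "rot": [0, 0, 0], "gripper": 0.8},
    {"offset": [0.5, -2.6, 3], "rot": [0, 0, 0], "gripper": 0.8},
    {"offset": [0.5, -2.6, 3], "rot": [0, 0, 0], "gripper": 0.8}
  ]
}}

```text
time_s: 50.0
eef_pos: [464.9, 81.0, 281.8]
ee_rot: [-0.0, 0.999, 0.034, -0.0]
force: [0.0, 0.8, -0.5]
grip_width: 0.172
grip_force: 49.0
```

```bash
python3 - <<'E'
from h import *
s=sense(); print(s["grip_width"]*85,s["grip_force"],s["force"])
go(530,87,261,4)
c,P=cam("wrist"); knobs(c,P,lo=200,hi=230,names=["yellow"],box=(400,500,40,140)); hook(P,c,87,495)
E
```

```text
14.586033407193419 49.03951942920685 [ 0.00299191  0.75612329 -0.4873075 ]
t 50.0 pos [464.9  81.  281.8] yaw 3.92 offset cm [ 6.54 -0.15  2.07] rotz -0.08
yellow 1103 med [464.5  81.  227.6] mid [464.2  81.  227.4] size [15.5 14.3  2.5] rect [463.9  80.8] [17.1 15.1] 2.9
    504 84.5 169.2 55
    510 84.8 169.5 151
    516 84.8 163.3 145
    522 85.0 156.1 117
    528 85.5 154.0 118
    534 86.1 154.0 124
    540 86.4 158.4 129
    546 86.7 164.2 135
    552 87.2 169.2 141
    558 87.6 169.9 128
    564 88.5 170.1 121
```

Emit:
{"name": "step_arm", "arguments": {
  "plan": [
    {"offset": [0, 0, 0.8], "rot": [0, 0, 0], "gripper": 0.8},
    {"offset": [0, 0, 1.6], "rot": [0, 0, 0], "gripper": 0.8},
    {"offset": [0.2, 0, 2], "rot": [0, 0, 0], "gripper": 0.8},
    {"offset": [1, 0, 2], "rot": [0, 0, 0], "gripper": 0.8},
    {"offset": [2, 0, 2], "rot": [0, 0, 0], "gripper": 0.8},
    {"offset": [3, 0, 2], "rot": [0, 0, 0], "gripper": 0.8},
    {"offset": [4, 0, 2], "rot": [0, 0, 0], "gripper": 0.8},
    {"offset": [5, 0, 2], "rot": [0, 0, 0], "gripper": 0.8},
    {"offset": [6, 0, 2], "rot": [0, 0, 0], "gripper": 0.8},
    {"offset": [6.6, 0, 2], "rot": [0, 0, 0], "gripper": 0.8},
    {"offset": [6.6, 0, 2], "rot": [0, 0, 0], "gripper": 0.8},
    {"offset": [6.6, 0, 2], "rot": [0, 0, 0], "gripper": 0.8}
  ]
}}

```text
time_s: 51.25
eef_pos: [530.6, 85.8, 261.8]
ee_rot: [-0.0, 0.999, 0.035, -0.0]
force: [0.4, -0.1, -0.1]
grip_width: 0.173
grip_force: 49.0
```

Emit:
{"name": "step_arm", "arguments": {
  "plan": [
    {"offset": [0, 0, 0.4], "rot": [0, 0, 0], "gripper": 0.8},
    {"offset": [0, 0, 0.8], "rot": [0, 0, 0], "gripper": 0.8},
    {"offset": [0, 0, 1.2], "rot": [0, 0, 0], "gripper": 0.8},
    {"offset": [0, 0, 1.6], "rot": [0, 0, 0], "gripper": 0.8},
    {"offset": [0, 0, 1.9], "rot": [0, 0, 0], "gripper": 0.8},
    {"offset": [0, 0, 2.1], "rot": [0, 0, 0], "gripper": 0.8},
    {"offset": [0, 0, 2.3], "rot": [0, 0, 0], "gripper": 0.8},
    {"offset": [0, 0, 2.45], "rot": [0, 0, 0], "gripper": 0.8},
    {"offset": [0, 0, 2.5], "rot": [0, 0, 0], "gripper": 0.8},
    {"offset": [0, 0, 2.5], "rot": [0, 0, 0], "gripper": 0.8}
  ]
}}

```text
time_s: 52.25
eef_pos: [530.7, 85.8, 236.9]
ee_rot: [0.0, 0.999, 0.034, -0.0]
force: [0.6, 0.8, -0.5]
grip_width: 0.171
grip_force: 49.0
```

Emit:
{"name": "step_arm", "arguments": {
  "plan": [
    {"offset": [0, 0, 0.05], "rot": [0, 0, 0], "gripper": 0.8},
    {"offset": [0, 0, 0.1], "rot": [0, 0, 0], "gripper": 0.8},
    {"offset": [0, 0, 0.1], "rot": [0, 0, 0], "gripper": 0.8}
  ]
}}

```text
time_s: 52.55
eef_pos: [530.8, 85.8, 236.5]
ee_rot: [0.0, 0.999, 0.035, 0.0]
force: [-1.3, 0.3, 4.4]
grip_width: 0.175
grip_force: 49.8
```

Contact on the hook floor. Releasing, rising and inspecting.

Emit:
{"name": "step_arm", "arguments": {
  "plan": [
    {"offset": [0, 0, 0], "rot": [0, 0, 0], "gripper": 2.0},
    {"offset": [0, 0, 0], "rot": [0, 0, 0], "gripper": 2.6},
    {"offset": [0, 0, 0], "rot": [0, 0, 0], "gripper": 3.2},
    {"offset": [0, 0, 0], "rot": [0, 0, 0], "gripper": 3.6},
    {"offset": [0, 0, -0.8], "rot": [0, 0, 0], "gripper": 3.6},
    {"offset": [0, 0, -2.5], "rot": [0, 0, 0], "gripper": 3.6},
    {"offset": [0, 0, -5], "rot": [0, 0, 0], "gripper": 3.6},
    {"offset": [0, 0, -8], "rot": [0, 0, 0], "gripper": 3.6},
    {"offset": [0, 0, -11], "rot": [0, 0, 0], "gripper": 3.6},
    {"offset": [0, 0, -13], "rot": [0, 0, 0], "gripper": 3.6}
  ]
}}

```text
time_s: 53.55
eef_pos: [530.7, 85.8, 368.8]
ee_rot: [0.0, 0.999, 0.034, 0.002]
force: [-0.4, 0.0, 0.5]
grip_width: 0.42
grip_force: 0.0
```

Emit:
{"name": "step_arm", "arguments": {
  "plan": [
    {"offset": [-3, 0.5, 0], "rot": [0, 0, 0.5], "gripper": 3.2},
    {"offset": [-6, 1, 0], "rot": [0, 0, 1.2], "gripper": 3.2},
    {"offset": [-6, 1, 0], "rot": [0, 0, 1.4], "gripper": 3.2},
    {"offset": [-6, 1, 0], "rot": [0, 0, 1.4], "gripper": 3.2},
    {"offset": [-6, 1, 0], "rot": [0, 0, 1.4], "gripper": 3.2}
  ]
}}

```text
time_s: 54.05
eef_pos: [472.1, 71.7, 366.1]
ee_rot: [0.0, 1.0, 0.022, 0.0]
force: [-0.5, 0.1, -0.4]
grip_width: 0.371
grip_force: 0.0
```

```bash
python3 - <<'E'
from h import *
c,P=cam("wrist"); knobs(c,P,lo=150,hi=200,box=(450,570,50,380)); save("w8.png",c)
c,P=cam("top"); np.savez("t8.npz",c=c,P=P)
hsv=cv2.cvtColor(c,cv2.COLOR_RGB2HSV); H,S=hsv[...,0],hsv[...,1]
m=((H<8)|(H>172))&(S>120)&(P[...,1]<-330)&(P[...,0]>450)&(P[...,0]<640)&(P[...,2]>150)
q=P[m]; print("rod",len(q)); 
if len(q): print(np.median(q,0).round(1),np.percentile(q,[3,97],axis=0).round(1).tolist())
go(547.5,-384,400,2.6)
E
```

```text
orange 188 med [511.9 323.6 182.2] mid [512.1 325.3 181.3] size [14.5 16.2  4.9] rect [512. 325.] [15.6 18.3] 3.9
yellow 381 med [530.   86.  182.5] mid [530.1  86.  182.6] size [15.5 14.5  2.5] rect [525.7 207. ] [ 15.7 257.1] 2.1
green 258 med [519.1 244.1 182.5] mid [519.  245.1 181.5] size [14.3 15.7  4.1] rect [519. 245.] [15.8 17.2] 0.1
blue 353 med [523.5 165.  182.5] mid [523.8 165.2 182.1] size [14.9 15.8  3.3] rect [523.7 165.1] [16.2 16.9] 2.2
rod 173
[ 543.6 -380.2  281.7] [[495.4, -385.0, 278.1], [594.7, -376.0, 285.7]]
t 54.15 pos [472.1  71.7 365.8] yaw 2.57 offset cm [ 5.49 45.87 -3.43] rotz -0.03
```

View pics/w8.png

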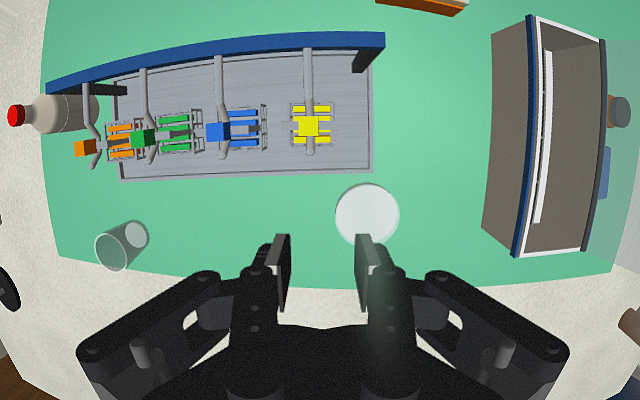

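Wrist view: all four baskets hang in their hooks, knobs at (85,147), (143,138), (217,131) and (308,125), with tops at 182.5 mm as they should be. The bath is empty. Now back to the rod.

Emit:
{"name": "step_arm", "arguments": {
  "plan": [
    {"offset": [0.4, 3, -1], "rot": [0, 0, 0], "gripper": 3.4},
    {"offset": [0.8, 7, -2], "rot": [0, 0, 0], "gripper": 3.4},
    {"offset": [1.4, 11.5, -2], "rot": [0, 0, 0], "gripper": 3.4},
    {"offset": [1.9, 16, -2], "rot": [0, 0, 0], "gripper": 3.4},
    {"offset": [2.5, 20.5, -2], "rot": [0, 0, 0], "gripper": 3.4},
    {"offset": [3, 25, -2], "rot": [0, 0, 0], "gripper": 3.4},
    {"offset": [3.5, 29.5, -2], "rot": [0, 0, 0], "gripper": 3.4},
    {"offset": [4, 34, -2], "rot": [0, 0, 0], "gripper": 3.4},
    {"offset": [4.5, 38, -2], "rot": [0, 0, 0], "gripper": 3.4},
    {"offset": [5, 42, -2], "rot": [0, 0, 0], "gripper": 3.4},
    {"offset": [5.3, 45, -2], "rot": [0, 0, 0], "gripper": 3.4},
    {"offset": [5.45, 45.8, -2], "rot": [0, 0, 0], "gripper": 3.4}
  ]
}}

```text
time_s: 55.35
eef_pos: [546.4, -386.4, 383.9]
ee_rot: [-0.001, 1.0, 0.021, -0.001]
force: [0.6, 0.9, -0.9]
grip_width: 0.398
grip_force: 0.0
```

Emit:
{"name": "step_arm", "arguments": {
  "plan": [
    {"offset": [0, 0, 0], "rot": [0, 0, 0], "gripper": 3.4},
    {"offset": [0, 0, 0], "rot": [0, 0, 0], "gripper": 3.4},
    {"offset": [0, 0, 0], "rot": [0, 0, 0], "gripper": 3.4},
    {"offset": [0, 0, 0], "rot": [0, 0, 0], "gripper": 3.4}
  ]
}}

```text
time_s: 55.75
eef_pos: [546.6, -382.4, 386.5]
ee_rot: [0.0, 1.0, 0.023, 0.0]
force: [-0.9, -0.0, 0.6]
grip_width: 0.395
grip_force: 0.0
```

```bash
python3 - <<'E'
from h import *
go(548.5,-384,331,2.6)
c,P=cam("wrist")
hsv=cv2.cvtColor(c,cv2.COLOR_RGB2HSV); H,S=hsv[...,0],hsv[...,1]
m=((H<8)|(H>172))&(S>120)&(P[...,1]<-340)&(P[...,2]>240)
q=P[m]; print(len(q),np.percentile(q,[3,50,97],axis=0).round(1).tolist(),np.polyfit(q[:,0],q[:,1],1))
E
```

```text
t 55.75 pos [ 546.6 -382.4  386.5] yaw 2.62 offset cm [0.18 0.17 5.55] rotz 0.02
2584 [[499.5, -388.6, 279.7], [555.8, -382.9, 282.5], [599.9, -377.0, 284.3]] [ 4.75114117e-02 -4.09184001e+02]
```

Emit:
{"name": "step_arm", "arguments": {
  "plan": [
    {"offset": [0.1, 0.1, 1], "rot": [0, 0, 0], "gripper": 3.4},
    {"offset": [0.1, 0.1, 2.5], "rot": [0, 0, 0], "gripper": 3.4},
    {"offset": [0.1, 0.1, 4], "rot": [0, 0, 0], "gripper": 3.4},
    {"offset": [0.1, 0.1, 5.1], "rot": [0, 0, 0], "gripper": 3.4},
    {"offset": [0.1, 0.1, 5.5], "rot": [0, 0, 0], "gripper": 3.4},
    {"offset": [0.1, 0.1, 5.5], "rot": [0, 0, 0], "gripper": 2.4},
    {"offset": [0.1, 0.1, 5.5], "rot": [0, 0, 0], "gripper": 1.6},
    {"offset": [0.1, 0.1, 5.5], "rot": [0, 0, 0], "gripper": 1.0},
    {"offset": [0.1, 0.1, 5.5], "rot": [0, 0, 0], "gripper": 0.5},
    {"offset": [0.1, 0.1, 5.5], "rot": [0, 0, 0], "gripper": 0.5},
    {"offset": [0.1, 0.1, 5.5], "rot": [0, 0, 0], "gripper": 0.5},
    {"offset": [0.1, 0.1, 5.5], "rot": [0, 0, 0], "gripper": 0.5}
  ],
  "squeeze": 25
}}

```text
time_s: 57.0
eef_pos: [547.6, -383.5, 331.7]
ee_rot: [-0.001, 1.0, 0.023, 0.0]
force: [-1.7, 5.3, 1.5]
grip_width: 0.104
grip_force: 24.4
```

```bash
python3 - <<'E'
from h import *
s=sense(); print(s["grip_width"],s["grip_force"],s["force"],s["wrist_torque"]); go(549,-384.5,331)
p=lambda a:np.array([-172*np.cos(a),-172*np.sin(a)])/10
def pr(A,n):
    for k in range(0,len(A)-1,n):
        print(round(A[k],3),"->",round(A[min(k+n,len(A)-1)],3),[[float(v) for v in (p(A[i])-p(A[k])).round(2)] for i in range(k+1,min(k+n,len(A)-1)+1)])
t=np.linspace(0,1,73); prof=t-np.sin(2*np.pi*t)/(2*np.pi)*0.9
a1=np.arctan2(3,172)
pr(1.95+(a1-1.95)*prof,12)
E
```

```text
0.10361155367568108 24.372957050800323 [-1.69893966  5.31138628  1.4730614 ] [ 0.91141388  0.22279584 -0.01811757]
t 57.0 pos [ 547.6 -383.5  331.7] yaw 2.6 offset cm [0.14 0.11 0.07] rotz None
1.95 -> 1.868 [[-0.04, -0.02], [-0.09, -0.04], [-0.14, -0.06], [-0.2, -0.08], [-0.28, -0.11], [-0.36, -0.14], [-0.47, -0.18], [-0.59, -0.22], [-0.74, -0.27], [-0.91, -0.33], [-1.11, -0.4], [-1.34, -0.47]]
1.868 -> 1.546 [[-0.26, -0.08], [-0.55, -0.16], [-0.88, -0.24], [-1.24, -0.33], [-1.64, -0.41], [-2.07, -0.5], [-2.55, -0.57], [-3.06, -0.64], [-3.61, -0.69], [-4.19, -0.73], [-4.81, -0.75], [-5.47, -0.75]]
1.546 -> 0.984 [[-0.68, 0.03], [-1.4, 0.09], [-2.13, 0.19], [-2.89, 0.32], [-3.66, 0.49], [-4.44, 0.7], [-5.23, 0.96], [-6.03, 1.25], [-6.81, 1.6], [-7.59, 1.98], [-8.35, 2.41], [-9.09, 2.87]]
0.984 -> 0.422 [[-0.72, 0.5], [-1.41, 1.04], [-2.06, 1.61], [-2.68, 2.2], [-3.26, 2.82], [-3.8, 3.45], [-4.3, 4.09], [-4.75, 4.74], [-5.17, 5.38], [-5.54, 6.02], [-5.87, 6.66], [-6.16, 7.28]]
0.422 -> 0.1 [[-0.26, 0.6], [-0.48, 1.18], [-0.67, 1.74], [-0.83, 2.26], [-0.97, 2.76], [-1.08, 3.23], [-1.17, 3.66], [-1.25, 4.06], [-1.31, 4.43], [-1.36, 4.76], [-1.39, 5.06], [-1.42, 5.33]]
0.1 -> 0.017 [[-0.02, 0.24], [-0.04, 0.45], [-0.05, 0.63], [-0.06, 0.78], [-0.07, 0.91], [-0.07, 1.02], [-0.08, 1.12], [-0.08, 1.2], [-0.08, 1.26], [-0.08, 1.32], [-0.08, 1.37], [-0.08, 1.41]]
```

Emit:
{"name": "step_arm", "arguments": {
  "plan": [
    {"offset": [0, -0.04, -0.02], "rot": [0, 0, 0], "gripper": 0.5},
    {"offset": [0, -0.09, -0.04], "rot": [0, 0, 0], "gripper": 0.5},
    {"offset": [0, -0.14, -0.06], "rot": [0, 0, 0], "gripper": 0.5},
    {"offset": [0, -0.2, -0.08], "rot": [0, 0, 0], "gripper": 0.5},
    {"offset": [0, -0.28, -0.11], "rot": [0, 0, 0], "gripper": 0.5},
    {"offset": [0, -0.36, -0.14], "rot": [0, 0, 0], "gripper": 0.5},
    {"offset": [0, -0.47, -0.18], "rot": [0, 0, 0], "gripper": 0.5},
    {"offset": [0, -0.59, -0.22], "rot": [0, 0, 0], "gripper": 0.5},
    {"offset": [0, -0.74, -0.27], "rot": [0, 0, 0], "gripper": 0.5},
    {"offset": [0, -0.91, -0.33], "rot": [0, 0, 0], "gripper": 0.5},
    {"offset": [0, -1.11, -0.4], "rot": [0, 0, 0], "gripper": 0.5},
    {"offset": [0, -1.34, -0.47], "rot": [0, 0, 0], "gripper": 0.5}
  ]
}}

```text
time_s: 58.2
eef_pos: [546.9, -371.0, 336.1]
ee_rot: [0.0, 1.0, 0.022, 0.0]
force: [2.3, -2.7, 5.5]
grip_width: 0.105
grip_force: 25.1
```

Emit:
{"name": "step_arm", "arguments": {
  "plan": [
    {"offset": [0, -0.26, -0.08], "rot": [0, 0, 0], "gripper": 0.5},
    {"offset": [0, -0.55, -0.16], "rot": [0, 0, 0], "gripper": 0.5},
    {"offset": [0, -0.88, -0.24], "rot": [0, 0, 0], "gripper": 0.5},
    {"offset": [0, -1.24, -0.33], "rot": [0, 0, 0], "gripper": 0.5},
    {"offset": [0, -1.64, -0.41], "rot": [0, 0, 0], "gripper": 0.5},
    {"offset": [0, -2.07, -0.5], "rot": [0, 0, 0], "gripper": 0.5},
    {"offset": [0, -2.55, -0.57], "rot": [0, 0, 0], "gripper": 0.5},
    {"offset": [0, -3.06, -0.64], "rot": [0, 0, 0], "gripper": 0.5},
    {"offset": [0, -3.61, -0.69], "rot": [0, 0, 0], "gripper": 0.5},
    {"offset": [0, -4.19, -0.73], "rot": [0, 0, 0], "gripper": 0.5},
    {"offset": [0, -4.81, -0.75], "rot": [0, 0, 0], "gripper": 0.5},
    {"offset": [0, -5.47, -0.75], "rot": [0, 0, 0], "gripper": 0.5}
  ]
}}

```text
time_s: 59.4
eef_pos: [544.4, -315.8, 343.3]
ee_rot: [-0.0, 1.0, 0.022, 0.0]
force: [3.2, -1.5, 7.6]
grip_width: 0.107
grip_force: 26.1
```

Emit:
{"name": "step_arm", "arguments": {
  "plan": [
    {"offset": [0, -0.68, 0.03], "rot": [0, 0, 0], "gripper": 0.5},
    {"offset": [0, -1.4, 0.09], "rot": [0, 0, 0], "gripper": 0.5},
    {"offset": [0, -2.13, 0.19], "rot": [0, 0, 0], "gripper": 0.5},
    {"offset": [0, -2.89, 0.32], "rot": [0, 0, 0], "gripper": 0.5},
    {"offset": [0, -3.66, 0.49], "rot": [0, 0, 0], "gripper": 0.5},
    {"offset": [0, -4.44, 0.7], "rot": [0, 0, 0], "gripper": 0.5},
    {"offset": [0, -5.23, 0.96], "rot": [0, 0, 0], "gripper": 0.5},
    {"offset": [0, -6.03, 1.25], "rot": [0, 0, 0], "gripper": 0.5},
    {"offset": [0, -6.81, 1.6], "rot": [0, 0, 0], "gripper": 0.5},
    {"offset": [0, -7.59, 1.98], "rot": [0, 0, 0], "gripper": 0.5},
    {"offset": [0, -8.35, 2.41], "rot": [0, 0, 0], "gripper": 0.5},
    {"offset": [0, -9.09, 2.87], "rot": [0, 0, 0], "gripper": 0.5}
  ]
}}

```text
time_s: 60.6
eef_pos: [540.2, -224.9, 313.8]
ee_rot: [-0.0, 1.0, 0.022, -0.0]
force: [1.5, 0.6, 3.0]
grip_width: 0.103
grip_force: 27.1
```

```bash
python3 - <<'E'
from h import *
s=sense(); print(s["grip_width"],s["grip_force"],s["force"],s["wrist_torque"]); go(540,-220,317)
E
```

```text
0.10258529052070545 27.066408097743988 [1.48029294 0.58892554 2.9743948 ] [-0.11544489 -0.18895816 -0.04199785]
t 60.6 pos [ 540.2 -224.9  313.8] yaw 2.55 offset cm [-0.   -0.49 -0.32] rotz None
```

Emit:
{"name": "step_arm", "arguments": {
  "plan": [
    {"offset": [0, -0.72, 0.5], "rot": [0, 0, 0], "gripper": 0.5},
    {"offset": [0, -1.41, 1.04], "rot": [0, 0, 0], "gripper": 0.5},
    {"offset": [0, -2.06, 1.61], "rot": [0, 0, 0], "gripper": 0.5},
    {"offset": [0, -2.68, 2.2], "rot": [0, 0, 0], "gripper": 0.5},
    {"offset": [0, -3.26, 2.82], "rot": [0, 0, 0], "gripper": 0.5},
    {"offset": [0, -3.8, 3.45], "rot": [0, 0, 0], "gripper": 0.5},
    {"offset": [0, -4.3, 4.09], "rot": [0, 0, 0], "gripper": 0.5},
    {"offset": [0, -4.75, 4.74], "rot": [0, 0, 0], "gripper": 0.5},
    {"offset": [0, -5.17, 5.38], "rot": [0, 0, 0], "gripper": 0.5},
    {"offset": [0, -5.54, 6.02], "rot": [0, 0, 0], "gripper": 0.5},
    {"offset": [0, -5.87, 6.66], "rot": [0, 0, 0], "gripper": 0.5},
    {"offset": [0, -6.16, 7.28], "rot": [0, 0, 0], "gripper": 0.5}
  ]
}}

```text
time_s: 61.8
eef_pos: [537.4, -162.6, 240.9]
ee_rot: [-0.001, 1.0, 0.022, -0.0]
force: [-1.3, 9.3, 3.8]
grip_width: 0.105
grip_force: 28.6
```

Emit:
{"name": "step_arm", "arguments": {
  "plan": [
    {"offset": [0, -0.26, 0.6], "rot": [0, 0, 0], "gripper": 0.5},
    {"offset": [0, -0.48, 1.18], "rot": [0, 0, 0], "gripper": 0.5},
    {"offset": [0, -0.67, 1.74], "rot": [0, 0, 0], "gripper": 0.5},
    {"offset": [0, -0.83, 2.26], "rot": [0, 0, 0], "gripper": 0.5},
    {"offset": [0, -0.97, 2.76], "rot": [0, 0, 0], "gripper": 0.5},
    {"offset": [0, -1.08, 3.23], "rot": [0, 0, 0], "gripper": 0.5},
    {"offset": [0, -1.17, 3.66], "rot": [0, 0, 0], "gripper": 0.5},
    {"offset": [0, -1.25, 4.06], "rot": [0, 0, 0], "gripper": 0.5},
    {"offset": [0, -1.31, 4.43], "rot": [0, 0, 0], "gripper": 0.5},
    {"offset": [0, -1.36, 4.76], "rot": [0, 0, 0], "gripper": 0.5},
    {"offset": [0, -1.39, 5.06], "rot": [0, 0, 0], "gripper": 0.5},
    {"offset": [0, -1.42, 5.33], "rot": [0, 0, 0], "gripper": 0.5}
  ]
}}

```text
time_s: 63.0
eef_pos: [536.7, -147.1, 187.1]
ee_rot: [-0.003, 1.0, 0.022, -0.001]
force: [0.5, 16.6, 2.1]
grip_width: 0.109
grip_force: 29.4
```

```bash
python3 - <<'E'
from h import *
s=sense(); print(s["grip_width"],s["grip_force"],s["force"],s["wrist_torque"]); go(537,-144.8,177)
E
```

```text
0.10866807140333991 29.419689774513245 [ 0.53971891 16.5797217   2.05760405] [ 2.34028677 -0.07493872 -0.0069435 ]
t 63.0 pos [ 536.7 -147.1  187.1] yaw 2.58 offset cm [ 0.04 -0.22  1.01] rotz None
```

Emit:
{"name": "step_arm", "arguments": {
  "plan": [
    {"offset": [0, -0.05, 0.1], "rot": [0, 0, 0], "gripper": 0.5},
    {"offset": [0, -0.1, 0.2], "rot": [0, 0, 0], "gripper": 0.5},
    {"offset": [0, -0.15, 0.3], "rot": [0, 0, 0], "gripper": 0.5},
    {"offset": [0, -0.2, 0.4], "rot": [0, 0, 0], "gripper": 0.5},
    {"offset": [0, -0.2, 0.5], "rot": [0, 0, 0], "gripper": 0.5},
    {"offset": [0, -0.2, 0.6], "rot": [0, 0, 0], "gripper": 0.5},
    {"offset": [0, -0.2, 0.7], "rot": [0, 0, 0], "gripper": 0.5},
    {"offset": [0, -0.2, 0.7], "rot": [0, 0, 0], "gripper": 0.5}
  ]
}}

```text
time_s: 63.8
eef_pos: [536.6, -146.2, 180.1]
ee_rot: [-0.002, 1.0, 0.022, -0.001]
force: [-0.5, 10.3, -0.6]
grip_width: 0.106
grip_force: 29.2
```

Emit:
{"name": "step_arm", "arguments": {
  "plan": [
    {"offset": [0, 0, 0.1], "rot": [0, 0, 0], "gripper": 0.5},
    {"offset": [0, 0, 0.2], "rot": [0, 0, 0], "gripper": 0.5},
    {"offset": [0, 0, 0.3], "rot": [0, 0, 0], "gripper": 0.5},
    {"offset": [0, 0, 0.3], "rot": [0, 0, 0], "gripper": 0.5}
  ]
}}

```text
time_s: 64.2
eef_pos: [536.6, -145.9, 177.0]
ee_rot: [-0.002, 1.0, 0.022, -0.001]
force: [1.3, 10.6, -0.9]
grip_width: 0.104
grip_force: 29.2
```

Emit:
{"name": "step_arm", "arguments": {
  "plan": [
    {"offset": [0, 0, 0.05], "rot": [0, 0, 0], "gripper": 0.5},
    {"offset": [0, 0, 0.1], "rot": [0, 0, 0], "gripper": 0.5},
    {"offset": [0, 0, 0.15], "rot": [0, 0, 0], "gripper": 0.5},
    {"offset": [0, 0, 0.15], "rot": [0, 0, 0], "gripper": 0.5}
  ]
}}

```text
time_s: 64.6
eef_pos: [536.6, -145.8, 175.6]
ee_rot: [-0.002, 1.0, 0.022, -0.001]
force: [1.4, 12.3, -0.2]
grip_width: 0.106
grip_force: 29.3
```

Emit:
{"name": "step_arm", "arguments": {
  "plan": [
    {"offset": [0, 0, 0.05], "rot": [0, 0, 0], "gripper": 0.5},
    {"offset": [0, 0, 0.1], "rot": [0, 0, 0], "gripper": 0.5},
    {"offset": [0, 0, 0.1], "rot": [0, 0, 0], "gripper": 0.5}
  ]
}}

```text
time_s: 64.9
eef_pos: [536.6, -145.8, 174.6]
ee_rot: [-0.002, 1.0, 0.022, -0.001]
force: [0.9, 13.2, 1.2]
grip_width: 0.101
grip_force: 29.3
```

Emit:
{"name": "step_arm", "arguments": {
  "plan": [
    {"offset": [0, -0.05, 0.05], "rot": [0, 0, 0], "gripper": 0.5},
    {"offset": [0, -0.1, 0.1], "rot": [0, 0, 0], "gripper": 0.5},
    {"offset": [0, -0.1, 0.15], "rot": [0, 0, 0], "gripper": 0.5},
    {"offset": [0, -0.1, 0.15], "rot": [0, 0, 0], "gripper": 0.5}
  ]
}}

```text
time_s: 65.3
eef_pos: [536.6, -145.6, 173.2]
ee_rot: [-0.001, 1.0, 0.022, -0.001]
force: [1.4, 7.4, 0.3]
grip_width: 0.106
grip_force: 29.2
```

```bash
python3 - <<'E'
from h import *
s=sense(); print(s["eef_pos"],s["force"])
c,P=cam("top"); np.savez("t9.npz",c=c,P=P)
z0=np.load("top0.npz"); 
for n,(c,P) in {"now":(c,P),"start":(z0["c"],z0["P"])}.items():
    for v in (150,165,180,198,215,230,245):
        r=P[v-3:v+4]; o=[]
        for y0 in (-190,-210,-230,-250,-270,-290):
            k=r[abs(r[...,1]-y0)<8][:,2]; o.append(np.nanmedian(k).round(1) if len(k) else None)
        print(n,v,o)
E
```

```text
[ 536.61457223 -145.58458843  173.23626689] [1.36928024 7.40121633 0.25100701]
now 150 [np.float64(128.9), np.float64(128.1), np.float64(127.4), np.float64(126.7), np.float64(126.0), np.float64(125.0)]
now 165 [np.float64(128.1), np.float64(127.9), np.float64(127.5), np.float64(126.7), np.float64(126.1), np.float64(125.7)]
now 180 [np.float64(384.3), np.float64(380.1), None, np.float64(129.7), np.float64(127.4), np.float64(125.9)]
now 198 [np.float64(408.1), np.float64(382.5), None, None, None, np.float64(126.0)]
now 215 [np.float64(275.7), np.float64(134.3), None, np.float64(128.7), np.float64(125.7), np.float64(125.6)]
now 230 [None, None, None, np.float64(126.9), np.float64(126.5), np.float64(126.5)]
now 245 [None, np.float64(128.8), np.float64(128.8), np.float64(127.1), np.float64(126.6), np.float64(127.0)]
start 150 [np.float64(125.2), np.float64(124.6), np.float64(124.8), np.float64(125.2), np.float64(124.9), np.float64(125.0)]
start 165 [np.float64(124.8), np.float64(124.7), np.float64(125.3), np.float64(124.9), np.float64(125.1), np.float64(124.0)]
start 180 [np.float64(124.8), np.float64(125.5), np.float64(125.7), np.float64(124.4), np.float64(124.9), np.float64(124.1)]
start 198 [np.float64(112.9), np.float64(125.0), np.float64(124.2), np.float64(125.2), np.float64(124.8), np.float64(124.3)]
start 215 [np.float64(123.2), np.float64(128.2), np.float64(125.1), np.float64(125.2), np.float64(124.9), np.float64(124.5)]
start 230 [np.float64(73.7), np.float64(125.0), np.float64(125.1), np.float64(125.5), np.float64(125.1), np.float64(125.6)]
start 245 [np.float64(62.9), np.float64(124.7), np.float64(125.3), np.float64(124.3), np.float64(124.7), np.float64(124.8)]
```

The cover is still ~4 mm up at its free edge (the rod slid in the pads). Lowering another ~5 mm.

Emit:
{"name": "step_arm", "arguments": {
  "plan": [
    {"offset": [0, 0, 0.05], "rot": [0, 0, 0], "gripper": 0.5},
    {"offset": [0, 0, 0.1], "rot": [0, 0, 0], "gripper": 0.5},
    {"offset": [0, 0, 0.15], "rot": [0, 0, 0], "gripper": 0.5},
    {"offset": [0, 0, 0.2], "rot": [0, 0, 0], "gripper": 0.5},
    {"offset": [0, 0, 0.25], "rot": [0, 0, 0], "gripper": 0.5},
    {"offset": [0, 0, 0.3], "rot": [0, 0, 0], "gripper": 0.5},
    {"offset": [0, 0, 0.35], "rot": [0, 0, 0], "gripper": 0.5},
    {"offset": [0, 0, 0.4], "rot": [0, 0, 0], "gripper": 0.5},
    {"offset": [0, 0, 0.4], "rot": [0, 0, 0], "gripper": 0.5}
  ]
}}

```text
time_s: 66.25
eef_pos: [536.6, -145.4, 169.2]
ee_rot: [-0.001, 1.0, 0.022, -0.001]
force: [0.9, 8.3, 0.1]
grip_width: 0.106
grip_force: 29.2
```

Emit:
{"name": "step_arm", "arguments": {
  "plan": [
    {"offset": [0, 0, 0.05], "rot": [0, 0, 0], "gripper": 0.5},
    {"offset": [0, 0, 0.1], "rot": [0, 0, 0], "gripper": 0.5},
    {"offset": [0, 0, 0.1], "rot": [0, 0, 0], "gripper": 0.5}
  ]
}}

```text
time_s: 66.55
eef_pos: [536.6, -145.4, 168.2]
ee_rot: [-0.001, 1.0, 0.022, -0.001]
force: [1.4, 8.3, 0.4]
grip_width: 0.106
grip_force: 29.3
```

Emit:
{"name": "step_arm", "arguments": {
  "plan": [
    {"offset": [0, 0, 0.05], "rot": [0, 0, 0], "gripper": 0.5},
    {"offset": [0, 0, 0.1], "rot": [0, 0, 0], "gripper": 0.5},
    {"offset": [0, 0, 0.1], "rot": [0, 0, 0], "gripper": 0.5}
  ]
}}

```text
time_s: 66.85
eef_pos: [536.6, -145.4, 167.2]
ee_rot: [-0.001, 1.0, 0.022, -0.001]
force: [1.2, 8.2, -0.0]
grip_width: 0.107
grip_force: 29.3
```

```bash
python3 - <<'E'
from h import *
s=sense(); print(s["eef_pos"],s["force"])
c,P=cam("top")
for v in (150,165,245):
        r=P[v-3:v+4]; o=[]
        for y0 in (-190,-210,-230,-250,-270,-290):
            k=r[abs(r[...,1]-y0)<8][:,2]; o.append(float(np.nanmedian(k).round(1)) if len(k) else None)
        print(v,o)
E
```

```text
[ 536.59606449 -145.40212176  167.17720219] [ 1.22419611e+00  8.23597545e+00 -4.97577940e-03]
150 [125.1, 125.0, 125.1, 124.6, 124.9, 124.5]
165 [125.0, 124.4, 124.3, 124.6, 125.3, 125.0]
245 [None, 124.6, 124.6, 124.8, 126.2, 125.9]
```

The cover heights now match the initial shut state. Releasing and backing off upward.

Emit:
{"name": "step_arm", "arguments": {
  "plan": [
    {"offset": [0, 0, 0.05], "rot": [0, 0, 0], "gripper": 0.5},
    {"offset": [0, 0, 0.05], "rot": [0, 0, 0], "gripper": 1.3},
    {"offset": [0, 0, 0.05], "rot": [0, 0, 0], "gripper": 2.2},
    {"offset": [0, 0, 0.05], "rot": [0, 0, 0], "gripper": 3.2},
    {"offset": [0, 0, 0.05], "rot": [0, 0, 0], "gripper": 3.2},
    {"offset": [0, 0, -0.5], "rot": [0, 0, 0], "gripper": 3.2},
    {"offset": [0, 0, -2], "rot": [0, 0, 0], "gripper": 3.2},
    {"offset": [0, 0, -4], "rot": [0, 0, 0], "gripper": 3.2},
    {"offset": [0, 0, -7], "rot": [0, 0, 0], "gripper": 3.2},
    {"offset": [0, 0, -11], "rot": [0, 0, 0], "gripper": 3.2},
    {"offset": [0, 0, -15], "rot": [0, 0, 0], "gripper": 3.2},
    {"offset": [0, 0, -17], "rot": [0, 0, 0], "gripper": 3.2}
  ]
}}

```text
time_s: 68.1
eef_pos: [537.1, -147.0, 342.4]
ee_rot: [0.001, 1.0, 0.022, 0.002]
force: [0.0, -0.5, -0.7]
grip_width: 0.377
grip_force: 0.0
```

Emit:
{"name": "step_arm", "arguments": {
  "plan": [
    {"offset": [-5, 0, 0], "rot": [0, 0, 0], "gripper": 3.2},
    {"offset": [-9, 0, 0], "rot": [0, 0, 0], "gripper": 3.2},
    {"offset": [-12, 0, 0], "rot": [0, 0, 0], "gripper": 3.2},
    {"offset": [-13, 0, 0], "rot": [0, 0, 0], "gripper": 3.2},
    {"offset": [-13, 0, 0], "rot": [0, 0, 0], "gripper": 3.2},
    {"offset": [-13, 0, 0], "rot": [0, 0, 0], "gripper": 3.2}
  ]
}}

```text
time_s: 68.7
eef_pos: [407.6, -152.8, 338.6]
ee_rot: [0.0, 1.0, 0.022, 0.0]
force: [-0.4, -0.5, 0.6]
grip_width: 0.371
grip_force: 0.0
```

```bash
python3 - <<'E'
from h import *
c,P=cam("wrist"); save("w10.png",c)
hsv=cv2.cvtColor(c,cv2.COLOR_RGB2HSV); H,S=hsv[...,0],hsv[...,1]
m=((H<8)|(H>172))&(S>120)&(P[...,2]>100)&(P[...,2]<150)&(P[...,1]<-100)&(P[...,1]>-200)
q=P[m]; print("rod",len(q),np.percentile(q,[3,50,97],axis=0).round(1).tolist())
knobs(c,P,lo=150,hi=200,box=(450,570,50,380))
c,P=cam("side"); save("s10.png",c)
E
```

```text
rod 1097 [[486.7, -150.5, 123.8], [533.2, -145.4, 126.9], [581.4, -139.9, 128.7]]
orange none 5
yellow 190 med [529.7  85.2 182.4] mid [529.9  85.6 182.1] size [15.3 15.8  3.1] rect [529.8  85.9] [16.3 17.8] 4.1
green 53 med [518.4 237.7 171.2] mid [519.1 238.2 171.4] size [15.7  4.8  6.3] rect [518.7 237.5] [ 7.2 16.1] 81.2
blue 159 med [523.1 163.  182.3] mid [523.4 165.2 181.2] size [15.3 16.9  5.4] rect [523.4 165.6] [16.2 18.8] 1.8
```

View pics/s10.png

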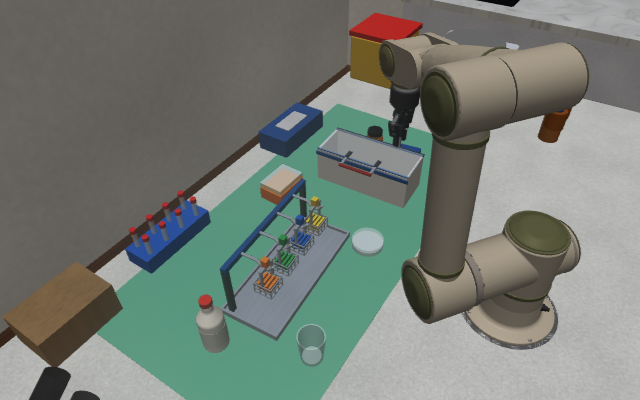

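Side view: four baskets hang at (265,262), (283,240), (300,220) and (315,202), and the cover is shut with its rod at (355,170) as at the start. The arm is clear and the bystanders are unmoved, so I'm handing in.

```bash
python3 -c "
from rig import *
print(finish_job())"
```

```text
the job is handed in; nothing more can be done
None
```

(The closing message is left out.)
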